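# Lock a slide tray into the slide reader

### The arm

A 7-joint arm with a two-finger parallel gripper is mounted at the origin on the work surface. World frame = base frame: x ahead of the robot, y to its left, z up, the work surface at z = 0. Lengths are in m, angles in rad, forces in N, time in s.
With the tool pointing down it reaches from about 0.425 to 0.875 m from the base axis. Payload 4.7 kg.
Tool frame: the origin (TCP) lies on the centre line of the jaws, within the pads' length; the fingertips stand 8 mm ahead of it and the grasp point (between the pads) lies 11 mm behind it; z points along the fingers, y is the direction in which the jaws open and shut (so a half turn about z gives the same grasp; the last joint's range is limited). The gripper opens to 87 mm and grips with 3 to 60 N. Pads are 19 mm wide; open, the fingers measure 117 mm over their backs; the gripper's body (75 mm by 190 mm) begins 51 mm behind the grasp point.
Start: joints at [-1.238, 0.321, -0.07, 1.45, 0.023, 1.371, -0.057], TCP at [0.204, 0.617, 0.231] pointing down, gripper open.
Joint ranges: [-2.86, 2.86], [-0.3, 2.09], [-1.38, 1.24], [0.06, 2.45], [-1.56, 4.7], [0.09, 2.05], [-2.69, 2.69]. Speed limits (rad/s): [2.57, 2.57, 3.14, 3.14, 3.14, 3.14, 3.14].

### API

Orientations are given as a rotation vector (axis times angle).
In Python, from bench import status, optics, order gives the robot as it stands.
- The arm moves only by the tool step_arm, never from a script. Its argument "rows" is a list of rows, each a list of 3 entries, a list of its own where there are three numbers: the turn, a rotation vector about the tool's x, y, z in degrees, then the shift along the tool's x, y, z in mm, then the finger opening in mm, from 0 to 87. A call has 1 to 12 rows; each row shifts and turns the pose as measured when the row begins, along the tool's axes as they then stand; what a row does not reach is not made up. A row lasts 1/12 s, in which the tool goes at most 41.7 mm and 7.16 degrees, less where a joint would pass 70% of its speed; a pose out of reach is approached as far as the arm can. A call is refused whole if a number of a shift passes 41.7 or a number of a turn 7.16, either way. A call with a gripper value outside its range is refused whole. The fingers move at their own pace and stop on an object; "grip_force" is the grip in N (left out, the last holds). Time passes only in rows, so rows that do not move let the fingers close. It gives the time, the measured TCP pose, the force and the opening at its end, in the units of the state.
- status.get_state(): the state, without advancing time (a new reading comes with each control period).
- optics.get_image(name): name is "side" or "top"; returns a dict with "frame" (480x640x3 uint8, red, green, blue), "range_z" (480x640 float32, m along the optical axis (not along the pixel's ray), 0 where there is no reading), "K" (3x3 intrinsics, pixels), "R" (3x3) and "t" (3): a world point X has camera coordinates R X + t. Camera axes: x right, y down, z forward; pixel columns grow to the right and rows downward; lengths in m; the calibration is good to about 2 mm. A picture is of the moment at which its call begins.
- order.close_job(): hands the job in, once; it reports no verdict.
The state is a dict: "time": time; "joint_positions": joint angles; "qd": joint speeds; "joint_torque": joint torques, N m; "position": TCP position; "tool_rot": TCP orientation; "ft_force": force on the tool from outside, world axes, zero at the start; "torque": the same for the moment, N m; "grip_width": opening from 0.0 (shut) to 1.0 (fully open).
Only numpy, scipy, OpenCV 4.12 (cv2) and the standard library are available. Lean on these libraries where they do the work, as an engineer would, in place of code of your own. Each camera call takes 0.05 s, during which the arm holds its last target.

### The job

Load the blue tray with the two microscope slides into the slide reader: keep it level and slide it along the channel into the slot until it is fully home. Let the tray itself lift the orange catch and let the catch drop shut behind it; do not touch the catch with the robot. Let go of the tray, and leave the grey empty tray and everything else on the bench where they are.

Things in the scene. Friction and masses are not known exactly. Their poses are not given: they have to be found in the camera images.
- tray: Blue tray with two white slides flush in its top: a plate 130 long (its x) by 84 wide (its y) by 12 thick; loose, about 0.2 kg. Origin: centre of its underside, z up; x points to the leading end, which enters the reader first. Its handle, near the trailing end, is an upright blue plate 12 thick along x, 36 wide along y, centred at x = -45, y = 0, from z = 12 to z = 48.
- tray_handle (a point): Grip point in the middle of the blue tray's handle, at (-45, 0, 36) in the tray's frame; axes as the tray's. Pinch the handle from above across its 12 mm thickness, i.e. fingers closing along the tray's x.
- empty_tray: Grey tray of the same shape and size as the blue one, without slides (two empty black recesses). Not to be used: leave it alone. Origin and axes as the blue tray's.
- dock: White slide reader with loading channel, fixed. x is the loading direction (level), z up; origin on the bench under the centre of a fully home tray, which then has this frame's x, y and yaw. White housing 220 wide, 60 high, from x = 15 to 215; the slot in its front is 88 wide and 17 high above the channel floor and ends at a stop at x = 65, which the leading end of a fully home tray meets.
- dock_home (a point): Where the centre of the tray's underside is when fully home: (0, 0, 6) in the reader's frame; axes as the reader's. The tray's handle then still stands outside, 54 before the housing.
- dock_mouth (a point): On the centre line of the channel floor, in its flared open entry: (-190, 0, 6) in the reader's frame. Aluminium floor, 6 above the bench, from x = -235; steel walls 14 high with inner faces at y = +-44 (2 clearance a side) from x = -130 to 15, flaring to +-54 at x = -192; open above. A tray lowered with its centre 10 to 25 before this point lies short of the catch.
- catch (a joint): Orange gravity catch, rad: 0 = dropped, grows as it is lifted, to 1.2. No spring, 50 g. A tray's leading top edge meets its sloping underside when the tray's centre is at about x = -150 (reader's frame) and lifts it; it rides on the tray at about 0.16 rad, and drops behind the trailing end only in the last 1.5 before fully home. It then holds the tray within 3 of home.
- catch_toe (a point): Lowest corner of the catch's toe, at (-69.7, -35, 11) in the reader's frame when dropped; 18 above the bench when riding on a tray.
- jar: Small white specimen jar with a red lid, 48 across, 55 high; bystander. Origin: centre of underside.
- slide_box: Green slide box with a white lid, 87 x 52 x 34; bystander. Origin: centre of underside.
- amber_bottle: Amber bottle, 60 across, 130 high; bystander. Origin: centre of underside.
- beaker: Empty glass beaker, 70 across, 90 high; bystander. Origin: centre of underside.
- flask: Empty conical glass flask, 84 across, 120 high; bystander. Origin: centre of underside.
- marker: Black marker pen with red cap, 120 long, 13 high; bystander. Origin: underside, middle of its barrel.
- catch_hinge (a point): Middle of the catch's hinge pin, at (-110.5, -35, 34) in the reader's frame. The orange catch is a bar 10 wide over the tray's margin, at y = -40 to -30, sloping down along the loading direction from here to its toe, 45 long. Axes as the reader's when dropped.
Mind the look-alikes: they are no part of the job. There is more than one size of the tray; the one meant has the size given above.

How it is judged:
By the outcome, as a careful person would: the job done as asked, in the order asked, and still so for the second after the job is handed in, with the robot touching nothing.
It also fails if it takes over 48 s, if anything falls off the work surface, if the arm or the gripper's body presses on something with over 40 N, if the wrist force passes 120 N, or if a joint passes its speed limit or range.

## Working session

There is one attempt and no reset: what is moved stays moved. The work goes in short steps, Python scripts to look and compute and a tool call to move; the robot and the scene stay as the last step left them, time stands still between calls to the robot, and variables do not carry over. Pictures are saved under pics/ and viewed, and the job is handed in when it is done.

Besides the shell and the picture viewer there is one more tool, called after ">>>" as name([rows], argument=value, ...), one row to a line, values as JSON. step_arm: Moves the arm, as the interface text tells. Its arguments: {"type":"object","properties":{"rows":{"type":"array"},"grip_force":{"type":"number"}},"required":["rows"]}

```bash
mkdir -p pics; ls
python3 - <<'E'
from bench import status, optics
import cv2, numpy as np
print(status.get_state())
for n in("top","side"):
    d=optics.get_image(n); cv2.imwrite(f"pics/{n}0.png",d["frame"][:,:,::-1]); np.savez(f"{n}0.npz",**d); print(n,d["K"],d["R"],d["t"])
E
```

```text
pics
{'time': 0.0, 'joint_positions': array([-1.237905  ,  0.32181784, -0.07009479,  1.45165459,  0.0226136 ,
        1.37081137, -0.05690498]), 'qd': array([-1.11459952e-03,  2.44920570e-04,  7.90135201e-04,  7.73758712e-05,
       -2.80956502e-03, -9.76542473e-04,  7.80720078e-04]), 'joint_torque': array([-5.91866155e-04, -4.91303337e+01, -4.03946433e-01, -3.12530279e+01,
       -6.37592515e-02,  4.38487914e-02,  1.87615096e-04]), 'position': array([0.20360017, 0.6167266 , 0.22947518]), 'tool_rot': array([-4.98549373e-01, -3.10158371e+00,  2.97481169e-03]), 'ft_force': array([ 0.0716313 , -0.40680154, -0.44913443]), 'torque': array([-0.01501332,  0.06069842, -0.00758902]), 'grip_width': 0.9970951609352202}
top [[599.39525558   0.         318.00096928]
 [  0.         599.39525558 231.20348051]
 [  0.           0.           1.        ]] [[-2.46938896e-02 -9.99692248e-01 -2.37086442e-03]
 [-9.96339528e-01  2.48050835e-02 -8.18061888e-02]
 [ 8.18398223e-02  3.42072948e-04 -9.96645437e-01]] [0.00934479 0.54387761 1.60467022]
side [[479.62748744   0.         327.05044606]
 [  0.         479.62748744 233.24380278]
 [  0.           0.           1.        ]] [[ 0.68289615 -0.73043443  0.01088112]
 [-0.47603432 -0.45625257 -0.75181442]
 [ 0.55411568  0.50823138 -0.65928497]] [-0.36620823  0.29450605  0.81438466]
```

View pics/top0.png

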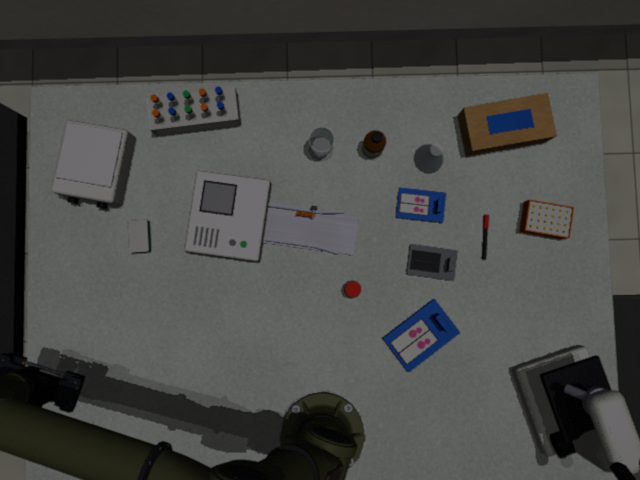

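View pics/side0.png

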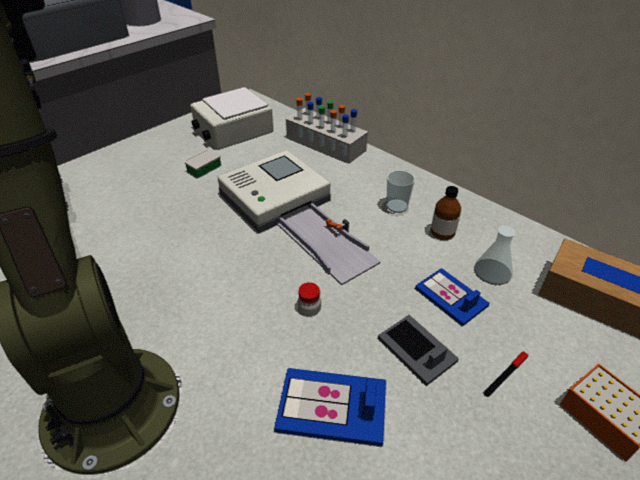

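The top view shows the smaller blue tray at (421,205), the grey one at (432,262), and a larger blue look-alike at (421,335). The reader is at (230,215), its channel opens right at (357,235), and the catch is at (304,214). Next I measure them.

```bash
cat > h.py <<'E'
import numpy as np, cv2
def px2w(d,u,v,z):
    K,R,t=d["K"],d["R"],d["t"]
    r=np.stack([(u-K[0,2])/K[0,0],(v-K[1,2])/K[1,1],np.ones_like(u,dtype=float)],-1)@R
    c=-R.T@t
    s=(z-c[2])/r[...,2]
    return c+r*s[...,None]
def cloud(d):
    v,u=np.mgrid[0:480,0:640]; K=d["K"];Z=d["range_z"]
    P=np.stack([(u-K[0,2])/K[0,0]*Z,(v-K[1,2])/K[1,1]*Z,Z],-1)
    P=(P-d["t"])@d["R"]; P[Z==0]=np.nan
    return P
def proj(d,X):
    c=d["R"]@np.asarray(X,float)+d["t"]; p=d["K"]@c; return p[:2]/p[2]
def ortho(d,z,x0,x1,y0,y1,s=2000):
    """s px per m; image col = (y1-y)*s, row=(x1-x)*s"""
    w,h=int((y1-y0)*s),int((x1-x0)*s)
    j,i=np.meshgrid(np.arange(w),np.arange(h))
    X=x1-(i+.5)/s; Y=y1-(j+.5)/s
    c=np.stack([X,Y,np.full_like(X,z)],-1)@d["R"].T+d["t"]
    p=c@d["K"].T; m=(p[...,:2]/p[...,2:]).astype(np.float32)
    return cv2.remap(d["frame"],m[...,0],m[...,1],cv2.INTER_CUBIC)
E
python3 - <<'E'
from h import *
for n in("top","side"):
    d=dict(np.load(n+"0.npz")); P=cloud(d); f=d["frame"].astype(int)
    bl=((f[...,2]>70)&(f[...,2]>1.8*f[...,0])&(f[...,2]>1.4*f[...,1])).astype(np.uint8)
    k,l,st,c=cv2.connectedComponentsWithStats(bl)
    for i in range(1,k):
        if st[i,4]<150: continue
        m=l==i; p=P[m]; p=p[~np.isnan(p).any(1)]
        q=p[(p[:,2]>.004)&(p[:,2]<.02)]
        if len(q)<50: continue
        print(n,c[i],st[i],np.median(p[:,2]),p[:,2].max(),cv2.minAreaRect((q[:,:2]*1000).astype(np.float32)))
        hh=p[p[:,2]>.03]; print(' handle',len(hh),hh.mean(0) if len(hh) else'')
    for name,(u,v) in dict(hous=(250,185),floor=(340,235)).items():
        if n=="top": print(name,P[v,u])
d=dict(np.load("top0.npz"))
o=ortho(d,0.06,.40,.80,-.15,.45,1300); cv2.imwrite("pics/o60.png",np.clip(o[...,::-1].astype(float)*1.8,0,255))
o=ortho(d,0.012,.40,.80,-.45,.10,1400); cv2.imwrite("pics/o12.png",np.clip(o[...,::-1].astype(float)*1.8,0,255))
E
```

```text
top [424.06056701 205.20103093] [396 188  50  35 776] 0.011907441222261093 0.05404873194171461 ((611.10205078125, -287.825927734375), (128.798828125, 84.30633544921875), 81.87677001953125)
 handle 62 [ 0.60355146 -0.33275086  0.04741051]
top [425.4083944  331.73151233] [ 384  299   76   73 1501] 0.016044996253011458 0.07193580670002754 ((257.6517333984375, -274.6586608886719), (112.85295104980469, 175.6455841064453), 35.766761779785156)
 handle 117 [ 0.29312682 -0.32511564  0.06414435]
hous [0.66895562 0.17415319 0.06057353]
floor [ 0.533619   -0.06426842  0.0023499 ]
side [455.68133971 298.63062201] [ 416  269   73   55 1045] 0.011760423092072612 0.05019149886206069 ((609.6475219726562, -286.4209899902344), (129.86558532714844, 87.0932846069336), 82.26290893554688)
 handle 83 [ 0.60371838 -0.33129579  0.04678773]
side [340.60902055 407.63544169] [ 274  368  112   75 3747] 0.015922831844694535 0.06792753848562191 ((256.734130859375, -272.693115234375), (115.67049407958984, 175.55743408203125), 35.45561218261719)
 handle 296 [ 0.29113187 -0.32407421  0.06358732][ WARN:0@0.442] global loadsave.cpp:1063 imwrite_ Unsupported depth image for selected encoder is fallbacked to CV_8U.
```

Run:
```python
from h import *
d=dict(np.load("top0.npz"));P=cloud(d)
f=np.clip(d["frame"].astype(float)*2,0,255).astype(np.uint8)
c=f[165:270,180:370]; cv2.imwrite("pics/cr.png",cv2.resize(c,None,fx=4.2,fy=4.2,interpolation=cv2.INTER_CUBIC)[...,::-1])
# housing top
Z=P[...,2]; m=((Z>.05)&(Z<.07)).astype(np.uint8); m[:, :180]=0;m[:,285:]=0;m[:165]=0;m[270:]=0
q=P[m>0]; print("housing",cv2.minAreaRect((q[:,:2]*1000).astype(np.float32)),np.median(q[:,2]),len(q))
for u in range(270,365,8): print(u,[round(1000*Z[v,u]) for v in range(200,262,3)])
```

```text
housing ((589.9044189453125, 236.04336547851562), (200.64031982421875, 220.43936157226562), 80.68286895751953) 0.05916304954566687 6030
270 [4, 3, 17, -2, 5, 11, 6, 2, 9, 11, 8, 3, 3, 18, 10, 1, -2, -7, -5, 3, -4]
278 [0, -4, 21, 7, 5, 2, 6, 10, 8, 8, 7, -2, 2, 6, 14, -2, 1, 2, -4, 1, -2]
286 [2, -4, 8, 6, 4, 3, 7, 10, 3, 3, 8, 5, 4, 2, 22, 7, -2, -3, 1, -1, 4]
294 [4, 1, 9, 20, 5, 1, 8, 6, 9, 7, 9, 2, 4, 5, 19, 6, 0, 1, -3, -1, -3]
302 [-5, -3, 4, 17, 27, 30, 4, 5, 4, 9, 7, 3, 9, 1, 5, 21, -5, 2, 3, -5, -4]
310 [0, -4, 1, -1, 12, 33, 8, 10, 4, 9, 5, 0, 11, 4, 6, 19, 2, 0, -5, -7, 3]
318 [2, -2, -1, 6, 21, 8, 2, 5, 1, 10, 1, 3, 0, 11, 1, 14, 14, 7, 4, 1, -6]Traceback (most recent call last):
  File "<stdin>", line 8, in <module>
ValueError: cannot convert float NaN to integer
```

View pics/o60.png

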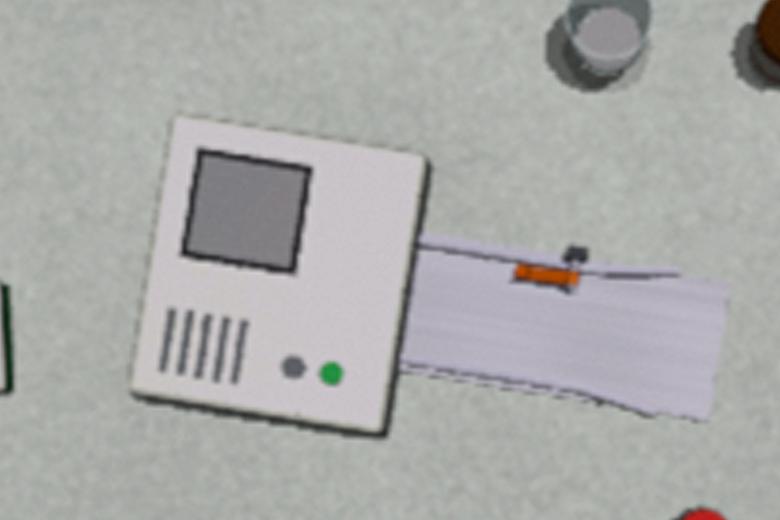

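View pics/cr.png

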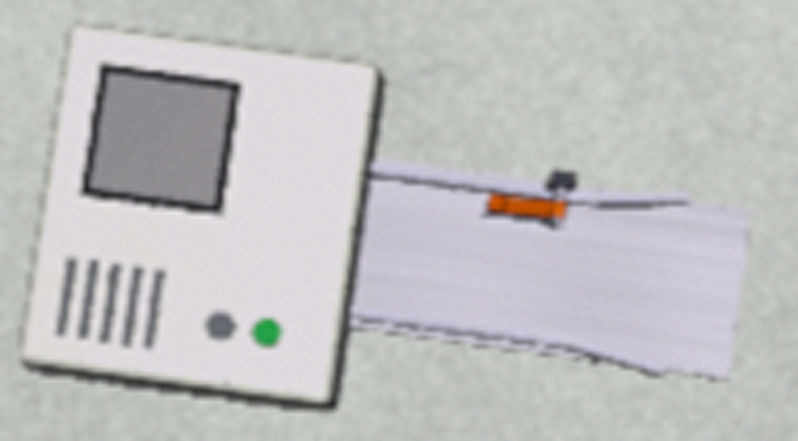

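```bash
cat > fit.py <<'E'
from h import *
from scipy.optimize import minimize
# fit rectangle poses by chamfer on edges in the real image: model polyline points -> edge dist
def pose_fit(d,segs,p0,roi,thr=None,trunc=4.0,up=4,yawfree=True):
    g=d["frame"].astype(np.float32).mean(-1)
    r0,r1,c0,c1=roi
    G=cv2.GaussianBlur(g,(0,0),.8)
    gx=cv2.Sobel(G,cv2.CV_32F,1,0)/8; gy=cv2.Sobel(G,cv2.CV_32F,0,1)/8
    M=np.hypot(gx,gy)
    pts=[];nor=[]
    for a,b in segs:
        a=np.array(a,float);b=np.array(b,float)
        for s in np.linspace(.04,.96,40): pts.append(a+s*(b-a))
    pts=np.array(pts)/1000
    def pr(p):
        c,s=np.cos(p[2]),np.sin(p[2])
        X=np.c_[p[0]+c*pts[:,0]-s*pts[:,1],p[1]+s*pts[:,0]+c*pts[:,1],pts[:,2]]
        q=X@d["R"].T+d["t"]; q=q@d["K"].T; return q[:,:2]/q[:,2:]
    for sg in (2.0,1.0,.6):
        Ms=cv2.GaussianBlur(M,(0,0),sg)
        def cost(x):
            q=pr(p0+x*np.array([.001,.001,.01])).astype(np.float32)
            return -np.minimum(cv2.remap(Ms,q[:,0].reshape(-1,1),q[:,1].reshape(-1,1),cv2.INTER_LINEAR),25).mean()
        best=None
        for s0 in ([0,0,0],[1.5,0,.5],[-1.5,1,-.5],[0,-1.5,1],[1,1,-1]):
            r=minimize(cost,np.array(s0,float),method="Nelder-Mead",options=dict(initial_simplex=np.array(s0)+np.array([[0,0,0],[2,0,0],[0,2,0],[0,0,2]]),xatol=.01,fatol=1e-4))
            if best is None or r.fun<best.fun: best=r
        p0=p0+best.x*np.array([.001,.001,.01])
    return p0,best.fun,pr(p0)
def rect(x0,x1,y0,y1,z): 
    P=[(x0,y0,z),(x1,y0,z),(x1,y1,z),(x0,y1,z)]; return [(P[i],P[(i+1)%4]) for i in range(4)]
TRAY=rect(-65,65,-42,42,12)
DOCK=rect(15,215,-110,110,60)
E
python3 - <<'E'
from fit import *
for n in("top","side"):
    d=dict(np.load(n+"0.npz"))
    f=np.clip(d["frame"].astype(float)*1.6,0,255).astype(np.uint8).copy()
    f=cv2.resize(f,None,fx=1.25,fy=1.25)
    for nm,S,p in(("tray",TRAY,[.6105,-.287,np.radians(82)]),("grey",TRAY,[.51,-.31,np.radians(80)]),("dock",DOCK,[.5714,.1225,np.radians(81)])):
        if nm=="grey":
            from h import px2w
            uv=(432,262) if n=="top" else (418,348)
            w=px2w(d,np.array([uv[0]]),np.array([uv[1]]),.012)[0]; p=[w[0],w[1],p[2]]
        r,c,q=pose_fit(d,S,np.array(p),(0,480,0,640))
        print(n,nm,r[:2],np.degrees(r[2]),c)
        for x in q*1.25: cv2.circle(f,tuple(np.round(x).astype(int)),1,(0,255,0),-1)
    cv2.imwrite(f"pics/fit_{n}.png",f[...,::-1])
E
```

```text
top tray [ 0.6093903  -0.28526856] 82.08051226118518 -12.66088581085205
top grey [ 0.45291501 -0.30906818] 80.58537884374296 -12.020763397216797
top dock [0.56565573 0.11886232] 80.77913611248505 -10.732973098754883
side tray [ 0.61029114 -0.28769999] 81.98391912198919 -22.35039520263672
side grey [ 0.44847799 -0.31097437] 80.63500515723706 -22.974084854125977
side dock [0.56621423 0.12106511] 80.73615177152101 -15.823659896850586
```

View pics/fit_top.png

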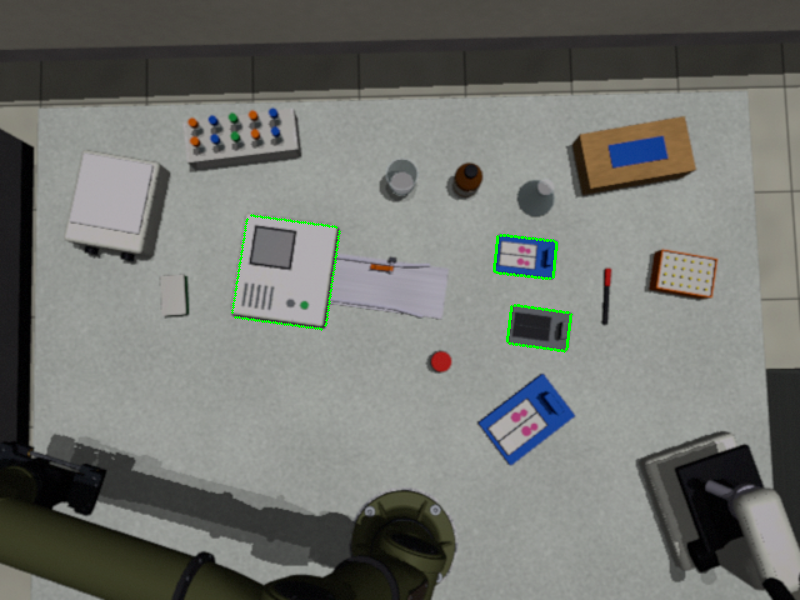

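View pics/fit_side.png

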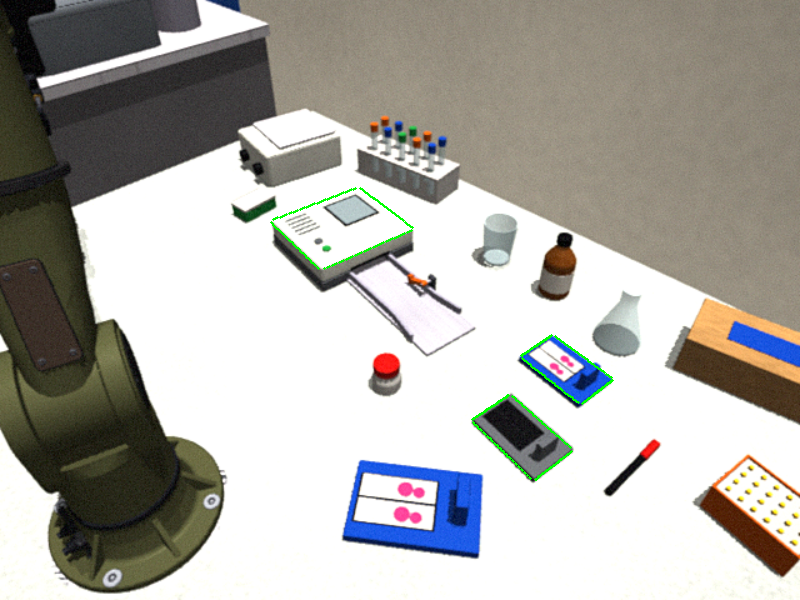

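The poses from both cameras agree: tray at about (0.6095, -0.2865) with yaw 82.0°, and reader at about (0.566, 0.120) with yaw 80.75°. The small blue tray fits the 130 x 84 size. Next I write a helper that converts a target pose into tool-frame moves.

```bash
cat > go.py <<'E'
import sys, numpy as np
from scipy.spatial.transform import Rotation as Ro
from bench import status
# usage: go.py x y z yaw(deg of tool y in world)
s=status.get_state(); p=s["position"]; R=Ro.from_rotvec(s["tool_rot"]).as_matrix()
x,y,z,a=map(float,sys.argv[1:5]); a=np.radians(a)
ty=np.array([np.cos(a),np.sin(a),0]); tz=np.array([0,0,-1.]); T=np.c_[np.cross(ty,tz),ty,tz]
print("t",round(s["time"],2),"pos",p.round(4),"yaw",np.degrees(np.arctan2(R[1,1],R[0,1])).round(2),"F",s["ft_force"].round(1),"grip",s["grip_width"]*87)
print("turn",np.degrees(Ro.from_matrix(R.T@T).as_rotvec()).round(2),"shift(now axes)",(1000*R.T@(np.array([x,y,z])-p)).round(1),"shift(target axes)",(1000*T.T@(np.array([x,y,z])-p)).round(1), "q7",s["joint_positions"][6].round(2))
E
python3 go.py .6 .2 .23 82
```

```text
t 0.1 pos [0.2036 0.6168 0.2296] yaw 71.73 F [-0.6 -0.  -0.6] grip 87.10822813529207
turn [ -0.1   -0.   -10.27] shift(now axes) [-5.070e+02 -2.715e+02  1.000e-01] shift(target axes) [-4.505e+02 -3.575e+02 -4.000e-01] q7 -0.06
```

>>> step_arm([
  [[0,0,-5.1],[-15,-8,0],87],
  [[0,0,-5.1],[-30,-20,0],87],
  [[0,0,0],[-32,-25,0],87],
  [[0,0,0],[-32,-25,0],87],
  [[0,0,0],[-32,-25,0],87],
  [[0,0,0],[-32,-25,0],87],
  [[0,0,0],[-32,-25,0],87],
  [[0,0,0],[-32,-25,0],87],
  [[0,0,0],[-32,-25,0],87],
  [[0,0,0],[-32,-25,0],87],
  [[0,0,0],[-32,-25,0],87],
  [[0,0,0],[-32,-25,0],87],
])

```text
time: 1.1
position: [0.5227, 0.2879, 0.2206]
tool_rot: [-0.166, -3.125, 0.009]
ft_force: [0.5, 0.5, 1.3]
grip_width: 1.001
```

```bash
python3 go.py .6033 -.331 .15 82
```

```text
t 1.1 pos [0.5227 0.2879 0.2206] yaw 83.91 F [0.5 0.5 1.3] grip 87.05294086008493
turn [-0.37 -0.7   1.91] shift(now axes) [-146.6 -606.4   72.6] shift(target axes) [-165.9 -601.6   70.6] q7 0.95
```

>>> step_arm([
  [[-0.2,-0.4,0.8],[-10,-38,0],87],
  [[-0.2,-0.4,0.8],[-10,-38,0],87],
  [[0,0,0],[-10,-38,0],87],
  [[0,0,0],[-10,-38,0],87],
  [[0,0,0],[-10,-38,0],87],
  [[0,0,0],[-10,-38,0],87],
  [[0,0,0],[-10,-38,0],87],
  [[0,0,0],[-10,-38,0],87],
  [[0,0,0],[-10,-38,0],87],
  [[0,0,0],[-10,-38,0],87],
  [[0,0,0],[-10,-38,0],87],
  [[0,0,0],[-10,-38,0],87],
])

```text
time: 2.1
position: [0.5822, -0.2026, 0.2157]
tool_rot: [-0.212, -3.133, 0.001]
ft_force: [1.5, 0.2, -0.7]
grip_width: 1.001
```

```bash
python3 go.py .6033 -.331 .15 82
```

```text
t 2.1 pos [ 0.5822 -0.2026  0.2157] yaw 82.25 F [ 1.5  0.2 -0.7] grip 87.12955845729516
turn [-0.04 -0.1   0.25] shift(now axes) [ -38.3 -124.4   65.7] shift(target axes) [ -38.7 -124.2   65.7] q7 1.84
```

>>> step_arm([
  [[0,0,0.2],[-8,-30,10],87],
  [[0,0,0],[-8,-30,15],87],
  [[0,0,0],[-8,-30,15],87],
  [[0,0,0],[-8,-20,15],87],
  [[0,0,0],[-4,-8,8],87],
  [[0,0,0],[0,0,0],87],
  [[0,0,0],[0,0,0],87],
])

```text
time: 2.68
position: [0.5968, -0.3428, 0.1479]
tool_rot: [-0.241, -3.126, 0.01]
ft_force: [-0.4, -0.2, 1.2]
grip_width: 0.996
```

```bash
python3 go.py .6033 -.331 .025 82
python3 - <<'E'
from bench import optics
import cv2,numpy as np
for n in("top","side"):
    d=optics.get_image(n); np.savez(n+"1.npz",**d)
    c=d["frame"][150:290,350:510] if n=="top" else d["frame"][180:400,330:590]
    cv2.imwrite(f"pics/{n}1.png",cv2.resize(np.clip(c*1.5,0,255).astype(np.uint8),None,fx=3,fy=3)[...,::-1][:600,:800])
E
```

```text
t 2.68 pos [ 0.5968 -0.3428  0.1479] yaw 81.2 F [-0.4 -0.2  1.2] grip 86.67451221692804
turn [-0.38 -0.31 -0.8 ] shift(now axes) [ -5.3  13.5 122.8] shift(target axes) [ -4.8  12.6 122.9] q7 2.07
```

View pics/side1.png

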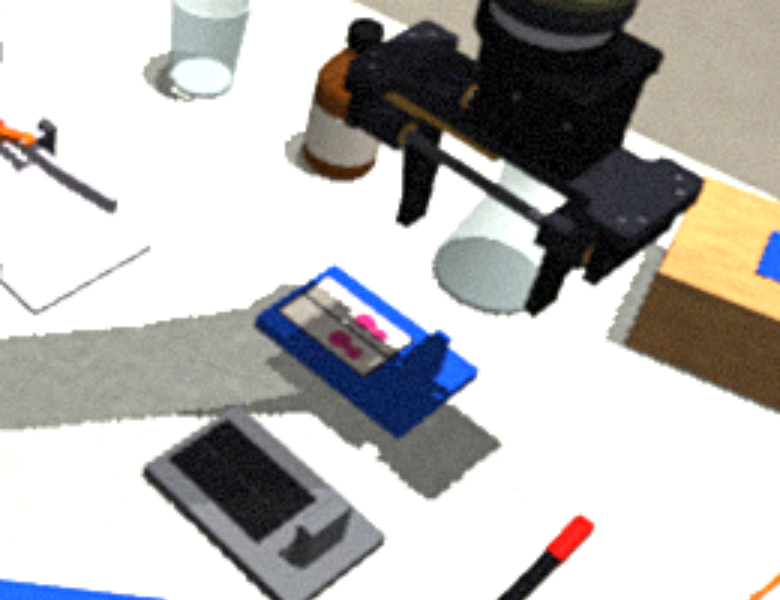

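>>> step_arm([
  [[-0.3,-0.3,-0.7],[-4,11,10],60],
  [[0,0,0],[0,2,15],50],
  [[0,0,0],[0,0,15],50],
  [[0,0,0],[0,0,15],50],
  [[0,0,0],[0,0,0],50],
  [[0,0,0],[0,0,0],50],
])

```text
time: 3.28
position: [0.6126, -0.3134, 0.0966]
tool_rot: [0.187, 3.121, 0.01]
ft_force: [0.5, -0.3, -0.1]
grip_width: 0.633
```

```bash
python3 go.py .6033 -.331 .025 82
```

```text
t 3.28 pos [ 0.6126 -0.3134  0.0966] yaw 83.13 F [ 0.5 -0.3 -0.1] grip 55.03580926957848
turn [0.44 0.8  1.13] shift(now axes) [  8.1 -19.2  71.3] shift(target axes) [  6.8 -18.8  71.6] q7 2.08
```

The side view shows the gripper over the tray's handle (420,350), clear of the bottle and flask. The moves overshoot, so I'll check the settling before going lower.

>>> step_arm([
  [[0,0,0],[0,0,0],50],
  [[0,0,0],[0,0,0],50],
])

```text
time: 3.45
position: [0.6143, -0.3103, 0.0981]
tool_rot: [0.181, 3.12, 0.012]
ft_force: [0.1, 0.1, 0.1]
grip_width: 0.585
```

```bash
python3 go.py .6033 -.331 .025 82
```

```text
t 3.45 pos [ 0.6143 -0.3103  0.0981] yaw 83.36 F [0.1 0.1 0.1] grip 50.9316193336216
turn [0.52 0.92 1.36] shift(now axes) [  9.7 -22.5  72.8] shift(target axes) [  8.  -22.   73.1] q7 2.08
```

>>> step_arm([
  [[0.4,0.7,1.0],[6,-18,0],50],
])

```text
time: 3.53
position: [0.6092, -0.3229, 0.0988]
tool_rot: [0.2, 3.129, 0.008]
ft_force: [1.2, 1.0, -0.3]
grip_width: 0.585
```

```bash
python3 go.py .6033 -.331 .025 82
```

```text
t 3.53 pos [ 0.6092 -0.3229  0.0988] yaw 82.7 F [ 1.2  1.  -0.3] grip 50.89270101585326
turn [0.32 0.35 0.7 ] shift(now axes) [ 5.3 -9.2 73.7] shift(target axes) [ 4.7 -8.8 73.8] q7 2.09
```

>>> step_arm([
  [[0,0,0],[0,0,0],50],
])

```text
time: 3.62
position: [0.6072, -0.328, 0.1001]
tool_rot: [0.207, 3.129, 0.001]
ft_force: [-0.9, -1.4, 0.3]
grip_width: 0.58
```

```bash
python3 go.py .6033 -.331 .025 82
```

```text
t 3.62 pos [ 0.6072 -0.328   0.1001] yaw 82.42 F [-0.9 -1.4  0.3] grip 50.42876187662128
turn [0.06 0.34 0.42] shift(now axes) [ 3.9 -3.6 75. ] shift(target axes) [ 3.4 -3.5 75.1] q7 2.09
```

>>> step_arm([
  [[0,0.2,0.3],[2,-2,8],50],
  [[0,0,0],[0,0,12],50],
  [[0,0,0],[0,0,12],50],
  [[0,0,0],[0,0,8],50],
  [[0,0,0],[0,0,4],50],
  [[0,0,0],[0,0,0],50],
  [[0,0,0],[0,0,0],50],
])

```text
time: 4.2
position: [0.6035, -0.332, 0.0508]
tool_rot: [0.223, 3.132, 0.001]
ft_force: [0.4, -0.4, 0.5]
grip_width: 0.578
```

```bash
python3 go.py .6033 -.331 .025 82
```

```text
t 4.2 pos [ 0.6035 -0.332   0.0508] yaw 81.86 F [ 0.4 -0.4  0.5] grip 50.24866379733422
turn [ 0.05  0.07 -0.14] shift(now axes) [ 0.3  0.9 25.8] shift(target axes) [ 0.3  0.9 25.8] q7 2.1
```

>>> step_arm([
  [[0,0,0],[0,0,7],50],
  [[0,0,0],[0,0,7],50],
  [[0,0,0],[0,0,6],50],
  [[0,0,0],[0,0,3],50],
  [[0,0,0],[0,0,1],50],
  [[0,0,0],[0,0,0],50],
])

```text
time: 4.7
position: [0.6042, -0.3313, 0.0244]
tool_rot: [0.221, 3.132, 0.001]
ft_force: [0.0, 0.5, 0.1]
grip_width: 0.574
```

```bash
python3 go.py .6033 -.331 .025 82;python3 - <<'E'
from bench import optics
import cv2,numpy as np
for n in("side",):
    d=optics.get_image(n); np.savez(n+"1.npz",**d)
    c=d["frame"][220:370,370:570]
    cv2.imwrite(f"pics/{n}2.png",cv2.resize(np.clip(c*1.5,0,255).astype(np.uint8),None,fx=4,fy=4)[...,::-1][:600,:800])
E
```

```text
t 4.7 pos [ 0.6042 -0.3313  0.0244] yaw 81.93 F [0.  0.5 0.1] grip 49.95347351732824
turn [ 0.06  0.11 -0.07] shift(now axes) [ 1.   0.2 -0.6] shift(target axes) [ 1.   0.2 -0.6] q7 2.11
```

View pics/side2.png

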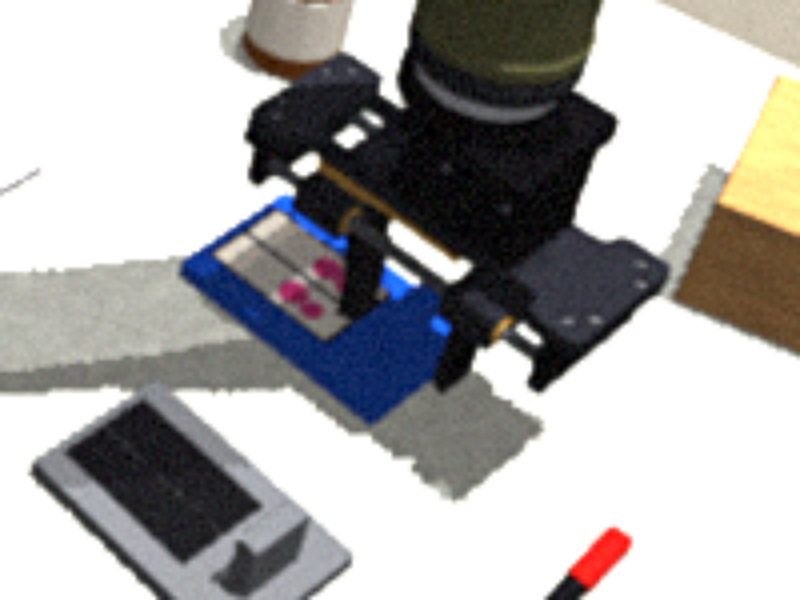

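The fingers straddle the handle, centred around (400,300). I close with 30 N.

>>> step_arm([
  [[0,0,0],[0,0,0],30],
  [[0,0,0],[0,0,0],16],
  [[0,0,0],[0,0,0],8],
  [[0,0,0],[0,0,0],0],
  [[0,0,0],[0,0,0],0],
  [[0,0,0],[0,0,0],0],
  [[0,0,0],[0,0,0],0],
  [[0,0,0],[0,0,0],0],
], grip_force=30)

```text
time: 5.42
position: [0.6053, -0.3318, 0.0264]
tool_rot: [0.221, 3.129, 0.0]
ft_force: [0.7, -0.3, -1.1]
grip_width: 0.134
```

```bash
python3 go.py .6042 -.3313 .09 82
```

```text
t 5.42 pos [ 0.6053 -0.3318  0.0264] yaw 81.93 F [ 0.7 -0.3 -1.1] grip 11.648335483906648
turn [ 0.03  0.28 -0.07] shift(now axes) [  0.9   0.4 -63.6] shift(target axes) [  1.2   0.4 -63.6] q7 2.11
```

>>> step_arm([
  [[0,0.2,0],[0,0,-5],0],
  [[0,0,0],[0,0,-10],0],
  [[0,0,0],[0,0,-10],0],
  [[0,0,0],[0,0,-12],0],
  [[0,0,0],[0,0,-8],0],
  [[0,0,0],[0,0,-4],0],
  [[0,0,0],[0,0,0],0],
])

```text
time: 6.0
position: [0.6049, -0.3321, 0.0807]
tool_rot: [0.221, 3.133, -0.0]
ft_force: [0.6, 0.6, -1.3]
grip_width: 0.134
```

```bash
python3 go.py .5247 -.1337 .07 80.75
```

```text
t 6.0 pos [ 0.6049 -0.3321  0.0807] yaw 81.92 F [ 0.6  0.6 -1.3] grip 11.61664226235077
turn [0.   0.02 1.17] shift(now axes) [107.2 185.1  10.7] shift(target axes) [111.  182.9  10.7] q7 2.09
```

>>> step_arm([
  [[0,0,0.4],[6,10,0],0],
  [[0,0,0.4],[12,20,0],0],
  [[0,0,0.3],[15,25,0],0],
  [[0,0,0],[16,26,0],0],
  [[0,0,0],[16,26,0],0],
  [[0,0,0],[15,24,0],0],
  [[0,0,0],[10,16,0],0],
  [[0,0,0],[6,10,0],0],
  [[0,0,0],[3,5,0],0],
  [[0,0,0],[0,0,0],0],
  [[0,0,0],[0,0,0],0],
])

```text
time: 6.92
position: [0.5225, -0.1431, 0.0769]
tool_rot: [-0.253, -3.126, -0.003]
ft_force: [0.1, -0.2, -1.1]
grip_width: 0.136
```

```bash
python3 go.py .5247 -.1337 .06 80.75
```

```text
t 6.92 pos [ 0.5225 -0.1431  0.0769] yaw 80.73 F [ 0.1 -0.2 -1.1] grip 11.85546165274216
turn [ 0.09 -0.34 -0.02] shift(now axes) [-0.7  9.6 16.9] shift(target axes) [-0.6  9.6 16.9] q7 1.75
```

>>> step_arm([
  [[0,-0.3,0],[-0.5,4,6],0],
  [[0,0,0],[0,4,10],0],
  [[0,0,0],[0,2,8],0],
  [[0,0,0],[0,0,4],0],
  [[0,0,0],[0,0,1],0],
  [[0,0,0],[0,0,0],0],
])

```text
time: 7.42
position: [0.5249, -0.1368, 0.0438]
tool_rot: [-0.263, -3.13, 0.002]
ft_force: [0.8, -0.3, -1.2]
grip_width: 0.136
```

```bash
python3 go.py .5247 -.1337 .032 80.75
python3 - <<'E'
from bench import optics
import cv2,numpy as np
from h import *
from bench import status
for n in("side","top"):
    d=optics.get_image(n); np.savez(n+"3.npz",**d)
    f=np.clip(d["frame"]*1.5,0,255).astype(np.uint8)
    c=f[160:360,240:500] if n=="side" else f[160:290,250:430]
    k=3 if n=="side" else 4.4
    cv2.imwrite(f"pics/{n}3.png",cv2.resize(c,None,fx=k,fy=k,interpolation=cv2.INTER_CUBIC)[...,::-1][:600,:800])
E
```

```text
t 7.42 pos [ 0.5249 -0.1368  0.0438] yaw 80.39 F [ 0.8 -0.3 -1.2] grip 11.854447468653168
turn [-0.09 -0.03 -0.36] shift(now axes) [ 0.7  3.1 11.8] shift(target axes) [ 0.7  3.1 11.8] q7 1.75
```

View pics/side3.png

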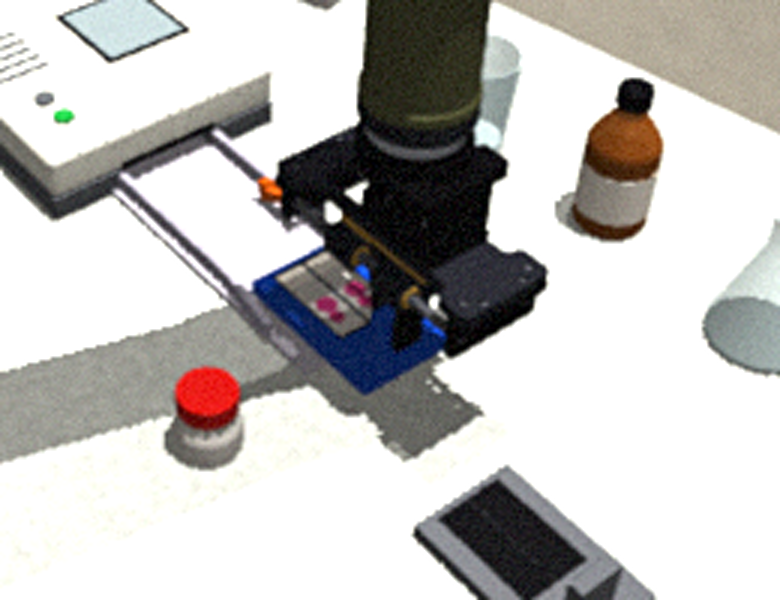

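View pics/top3.png

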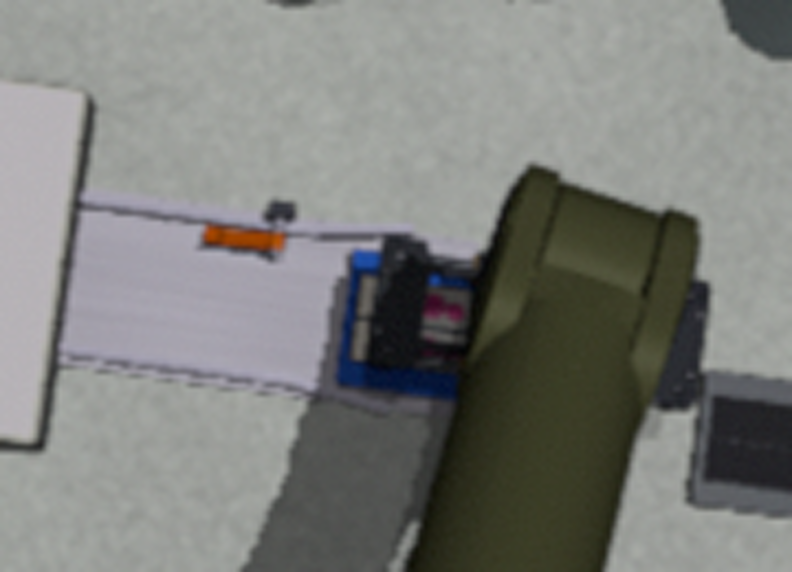

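The side view shows the tray hovering at the mouth with the catch (270,187) ahead of it. I'll overlay the models to check lateral alignment.

```bash
cat > ov.py <<'E'
from h import *
import sys
def ov(tag,dock,tray,out):
    for n in("side","top"):
        d=dict(np.load(n+tag+".npz")); f=np.clip(d["frame"]*1.5,0,255).astype(np.uint8)
        r=(160,360,240,500) if n=="side" else (170,280,255,425)
        k=3 if n=="side" else 4.6
        g=cv2.resize(f[r[0]:r[1],r[2]:r[3]],None,fx=k,fy=k,interpolation=cv2.INTER_CUBIC).copy()
        def ln(P,a,b,col):
            c,s=np.cos(P[3]),np.sin(P[3]); q=[]
            for v in(a,b):
                v=np.array(v)/1000; q.append(proj(d,[P[0]+c*v[0]-s*v[1],P[1]+s*v[0]+c*v[1],P[2]+v[2]]))
            q=[tuple(np.round(((x-[r[2],r[0]]+.5)*k-.5)).astype(int)) for x in q]; cv2.line(g,q[0],q[1],col,1,cv2.LINE_AA)
        D=dock
        for y in(-44,44):
            ln(D,(-130,y,6),(15,y,6),(255,0,255)); ln(D,(-192,np.sign(y)*54,6),(-130,y,6),(255,0,255))
        ln(D,(-235,-54,6),(-235,54,6),(255,0,255)); ln(D,(15,-110,60),(15,110,60),(255,0,255))
        T=tray; P=[(-65,-42,12),(65,-42,12),(65,42,12),(-65,42,12)]
        for i in range(4): ln(T,P[i],P[(i+1)%4],(255,255,0))
        cv2.imwrite(f"pics/{out}_{n}.png",g[...,::-1][:600,:800])
E
python3 - <<'E'
from ov import *
a=np.radians(80.39); p=np.array([.5249,-.1368])+.045*np.array([np.cos(a),np.sin(a)])
ov("3",(.566,.120,0,np.radians(80.75)),(p[0],p[1],.0438-.0255,a),"ov3")
E
```

```text
(no output)
```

View pics/ov3_top.png

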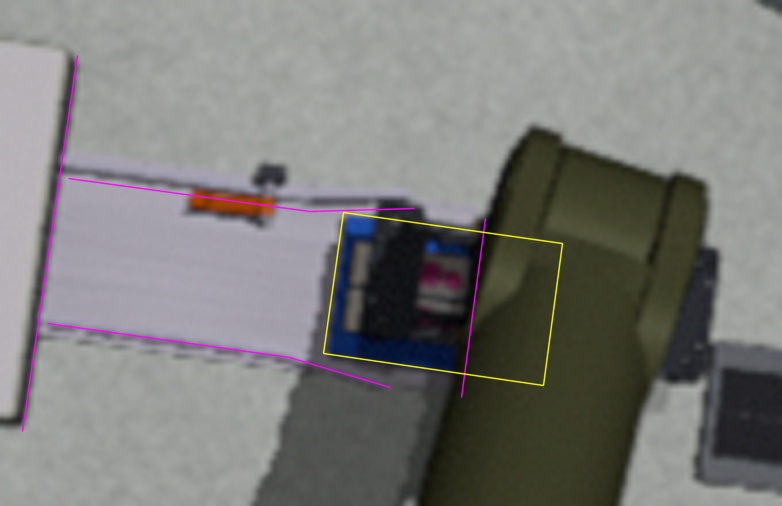

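View pics/ov3_side.png

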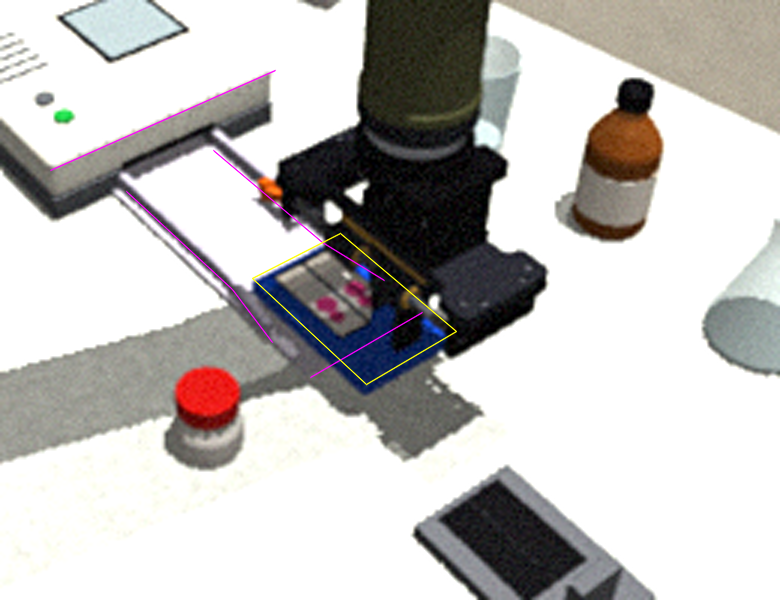

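Run:
```python
from h import *
for n in("top","side"):
    d=dict(np.load(n+"0.npz"));P=cloud(d);f=d["frame"].astype(int)
    q=P.reshape(-1,3); ok=~np.isnan(q).any(1)
    m=ok&(abs(q[:,2]-.06)<.02)&(abs(q[:,0]-.59)<.14)&(abs(q[:,1]-.236)<.14)
    mk=m.reshape(480,640).astype(np.uint8); 
    mk=cv2.morphologyEx(mk,cv2.MORPH_OPEN,np.ones((3,3),np.uint8)); mk=cv2.morphologyEx(mk,cv2.MORPH_CLOSE,np.ones((5,5),np.uint8))
    cs,_=cv2.findContours(mk,cv2.RETR_EXTERNAL,cv2.CHAIN_APPROX_NONE); c=max(cs,key=cv2.contourArea)[:,0]
    mask=np.zeros((480,640),np.uint8); cv2.drawContours(mask,[c[:,None]],-1,1,-1)
    v,u=np.nonzero(mask)
    w=px2w(d,u,v,.06) # project with known height
    K=d["K"];
    ctr=w[:,:2].mean(0)
    # area weighted centroid (perspective): weight by ground area per px
    rect=cv2.minAreaRect((w[:,:2]*1000).astype(np.float32))
    cc=-d["R"].T@d["t"]
    wt=np.linalg.norm(w-cc,axis=1)**3
    print(n,"cam",cc.round(3),"centroid",np.average(w[:,:2],axis=0,weights=wt),rect, wt.std()/wt.mean(), len(w))
    f2=np.clip(d["frame"]*1.6,0,255).astype(np.uint8).copy()
    cat=((f[...,0]>90)&(f[...,0]>1.8*f[...,1])&(f[...,1]>1.3*f[...,2])).astype(np.uint8)
    k,l,st,ce=cv2.connectedComponentsWithStats(cat)
    for i in range(1,k):
        if st[i,4]>15:
            pp=P[(l==i)];pp=pp[~np.isnan(pp).any(1)]
            if len(pp) and .4<pp[:,0].mean()<.7 and -.2<pp[:,1].mean()<.2: print(" orange",ce[i],st[i],np.median(pp,0))
    r=(165,270,180,365) if n=="top" else (140,300,200,400)
    k=4.3 if n=="top" else 3.7
    g=cv2.resize(f2[r[0]:r[1],r[2]:r[3]],None,fx=k,fy=k,interpolation=cv2.INTER_CUBIC).copy()
    def ln(D,a,b,col):
        cs,sn=np.cos(D[2]),np.sin(D[2]);q=[]
        for x in(a,b):
            x=np.array(x)/1000;q.append(proj(d,[D[0]+cs*x[0]-sn*x[1],D[1]+sn*x[0]+cs*x[1],x[2]]))
        q=[tuple(np.round(((x-[r[2],r[0]]+.5)*k-.5)).astype(int)) for x in q]; cv2.line(g,q[0],q[1],col,1,cv2.LINE_AA)
    D=(.568,.1225,np.radians(80.75))
    R4=[(15,-110),(215,-110),(215,110),(15,110)]
    for i in range(4): ln(D,R4[i]+(60,),R4[(i+1)%4]+(60,),(0,200,0)); ln(D,R4[i]+(0,),R4[(i+1)%4]+(0,),(0,0,255))
    for y in(-44,44):
        for z,col in((6,(255,0,255)),(20,(255,0,0))): ln(D,(-130,y,z),(15,y,z),col);ln(D,(-192,np.sign(y)*54,z),(-130,y,z),col)
    ln(D,(-110.5,-35,34),(-69.7,-35,11),(0,0,255))
    cv2.imwrite(f"pics/dk_{n}.png",g[...,::-1])
```

```text
top cam [ 0.411 -0.005  1.644] centroid [0.58889287 0.23570614] ((588.7977294921875, 234.63662719726562), (200.5792999267578, 219.2567596435547), 80.62812805175781) 0.02040397014281724 6166
 orange [305.23529412 213.52941176] [301 213   9   2  17] [0.59170948 0.0297659  0.02882113]
side cam [-0.061 -0.547  0.762] centroid [0.57981794 0.22792271] ((579.4488525390625, 226.05355834960938), (216.51084899902344, 228.49205017089844), 80.71741485595703) 0.12615598690944738 4423
 orange [333.06382979 223.36170213] [326 219  16   9  47] [0.590214   0.03396588 0.02844794]
```

View pics/dk_top.png

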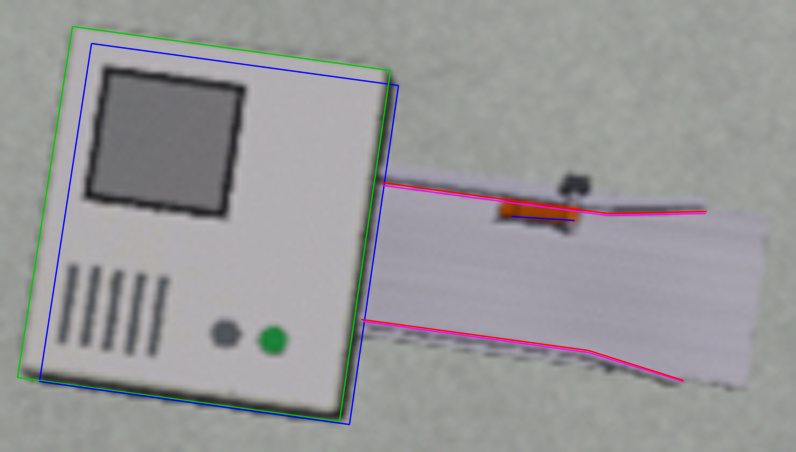

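View pics/dk_side.png

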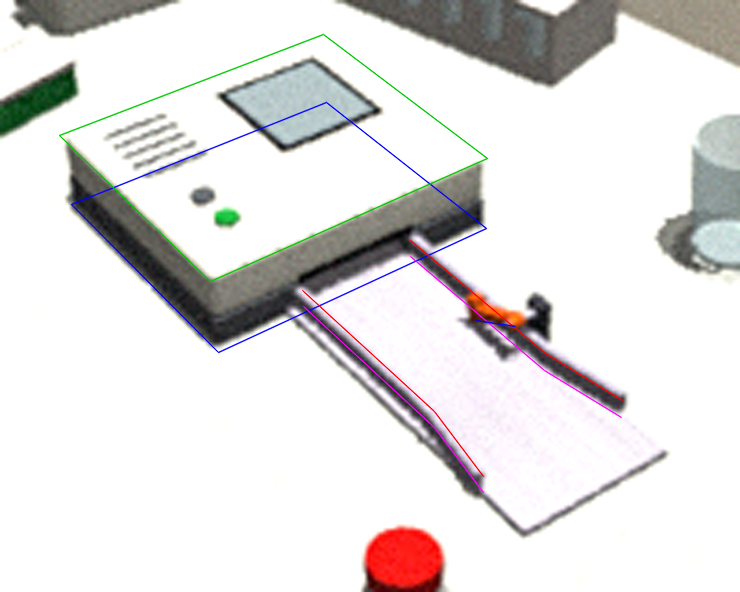

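Run:
```python
from h import *
for n,(a,b),(r,c,k) in (("top",((748,388),(768,232)),(165,180,4.3)),("side",((525,533),(665,455)),(140,200,3.7))):
    d=dict(np.load(n+"0.npz"))
    uv=np.array([[c+p[0]/k-.5,r+p[1]/k-.5] for p in(a,b)])
    w=px2w(d,uv[:,0],uv[:,1],.006); print(n,w.round(4).tolist(),"mid",w.mean(0).round(4),"width",np.linalg.norm(w[0]-w[1]), np.degrees(np.arctan2(w[1,1]-w[0,1],w[1,0]-w[0,0])))
    f2=np.clip(d["frame"]*1.3,0,255).astype(np.uint8)
    r=(195,265,262,362) if n=="top" else (195,295,270,385)
    cv2.imwrite(f"pics/z_{n}.png",cv2.resize(f2[r[0]:r[1],r[2]:r[3]],None,fx=6.5 if n=="side" else 8,fy=6.5 if n=="side" else 8,interpolation=cv2.INTER_CUBIC)[...,::-1][:600,:800])
```

```text
top [[0.4784, -0.0994, 0.006], [0.5777, -0.1151, 0.006]] mid [ 0.528  -0.1072  0.006 ] width 0.10051166689015595 -8.991401498781324
side [[0.4768, -0.0975, 0.006], [0.583, -0.1162, 0.006]] mid [ 0.5299 -0.1069  0.006 ] width 0.10789930364790452 -9.98908798610754
```

View pics/z_top.png

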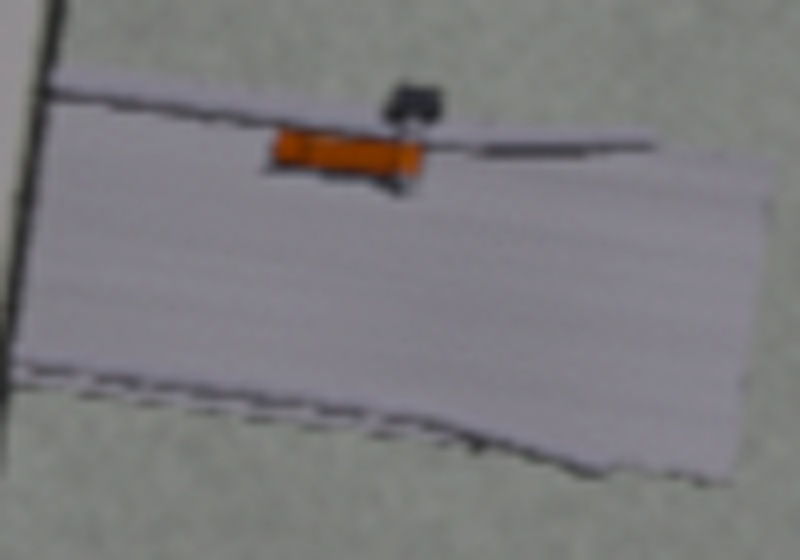

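View pics/z_side.png

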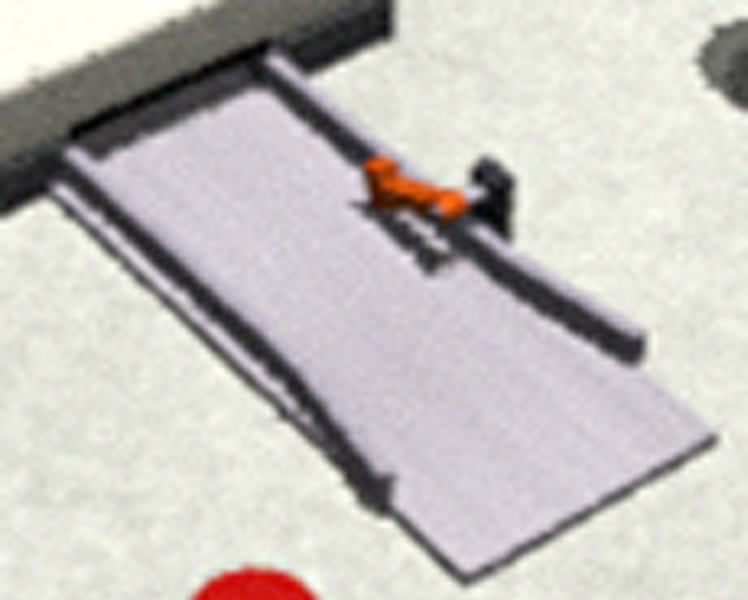

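The midpoints of the floor's end, from both cameras, put the reader's origin near (0.567, 0.124). I update the target by 1 mm and lower the tray onto the channel floor.

```bash
python3 go.py .5257 -.1315 .033 80.75
```

```text
t 7.52 pos [ 0.5251 -0.1369  0.0443] yaw 80.4 F [-0.3 -0.6 -1.9] grip 11.768500003668674
turn [-0.08  0.01 -0.35] shift(now axes) [ 0.3  5.4 11.3] shift(target axes) [ 0.3  5.4 11.3] q7 1.75
```

>>> step_arm([
  [[0,0,-0.3],[0,4,3],0],
  [[0,0,0],[0,1,4],0],
  [[0,0,0],[0,0,3],0],
  [[0,0,0],[0,0,1],0],
  [[0,0,0],[0,0,0],0],
])

```text
time: 7.93
position: [0.5272, -0.1319, 0.0332]
tool_rot: [0.254, 3.129, -0.002]
ft_force: [-0.3, 0.4, -1.1]
grip_width: 0.136
```

```bash
python3 go.py .5257 -.1315 .032 80.75
```

```text
t 7.93 pos [ 0.5272 -0.1319  0.0332] yaw 80.7 F [-0.3  0.4 -1.1] grip 11.820866985952598
turn [-0.07  0.14 -0.05] shift(now axes) [1.5 0.1 1.2] shift(target axes) [1.5 0.1 1.2] q7 1.75
```

>>> step_arm([
  [[0,0.1,0],[1.5,0,1],0],
  [[0,0,0],[0,0,1],0],
  [[0,0,0],[0,0,0.5],0],
  [[0,0,0],[0,0,0],0],
])

```text
time: 8.27
position: [0.5264, -0.1318, 0.0326]
tool_rot: [0.255, 3.129, -0.0]
ft_force: [0.2, 0.7, -1.6]
grip_width: 0.135
```

```bash
python3 go.py .5257 -.1315 .032 80.75
```

```text
t 8.27 pos [ 0.5264 -0.1318  0.0326] yaw 80.69 F [ 0.2  0.7 -1.6] grip 11.781578243165525
turn [-0.    0.12 -0.06] shift(now axes) [0.7 0.1 0.6] shift(target axes) [0.7 0.1 0.6] q7 1.75
```

>>> step_arm([
  [[0,0.1,0],[0.5,0,1.5],0],
  [[0,0,0],[0,0,1.5],0],
  [[0,0,0],[0,0,1],0],
])

```text
time: 8.52
position: [0.5266, -0.132, 0.0321]
tool_rot: [0.256, 3.13, 0.003]
ft_force: [-3.9, 0.7, 5.8]
grip_width: 0.134
```

```bash
python3 go.py .5257 -.1315 .032 80.75
```

```text
t 8.52 pos [ 0.5266 -0.132   0.0321] yaw 80.65 F [-3.9  0.7  5.8] grip 11.684502245783865
turn [ 0.12  0.06 -0.1 ] shift(now axes) [1.  0.4 0.1] shift(target axes) [1.  0.4 0.1] q7 1.76
```

Contact is felt (+5.8 N vertically, -3.9 N sideways). I release so the tray settles on the floor, then look.

>>> step_arm([
  [[0,0,0],[0,0,0],18],
  [[0,0,0],[0,0,0],20],
  [[0,0,0],[0,0,0],20],
  [[0,0,0],[0,0,0],20],
])

```text
time: 8.85
position: [0.5276, -0.1323, 0.0328]
tool_rot: [0.256, 3.127, 0.003]
ft_force: [0.2, 0.5, 0.8]
grip_width: 0.225
```

```bash
python3 go.py .5257 -.1315 .032 80.75
python3 - <<'E'
from bench import optics
import numpy as np
for n in("side","top"):
    d=optics.get_image(n); np.savez(n+"4.npz",**d)
from ov import *
a=np.radians(80.7); p=np.array([.5266,-.132])+.045*np.array([np.cos(a),np.sin(a)])
ov("4",(.567,.123,0,np.radians(80.75)),(p[0],p[1],.006,a),"ov4")
E
```

```text
t 8.85 pos [ 0.5276 -0.1323  0.0328] yaw 80.63 F [0.2 0.5 0.8] grip 19.59143915504821
turn [ 0.13  0.2  -0.12] shift(now axes) [2.  0.5 0.8] shift(target axes) [2.  0.5 0.8] q7 1.76
```

View pics/ov4_side.png

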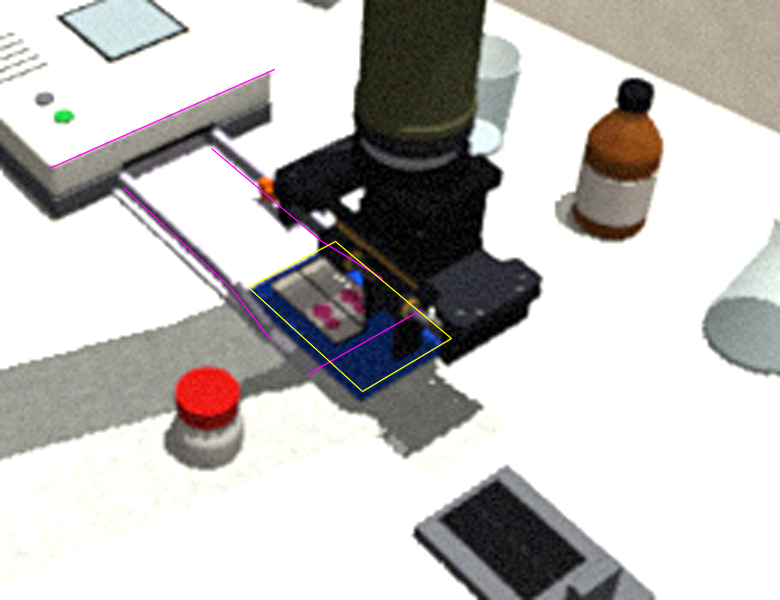

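View pics/ov4_top.png

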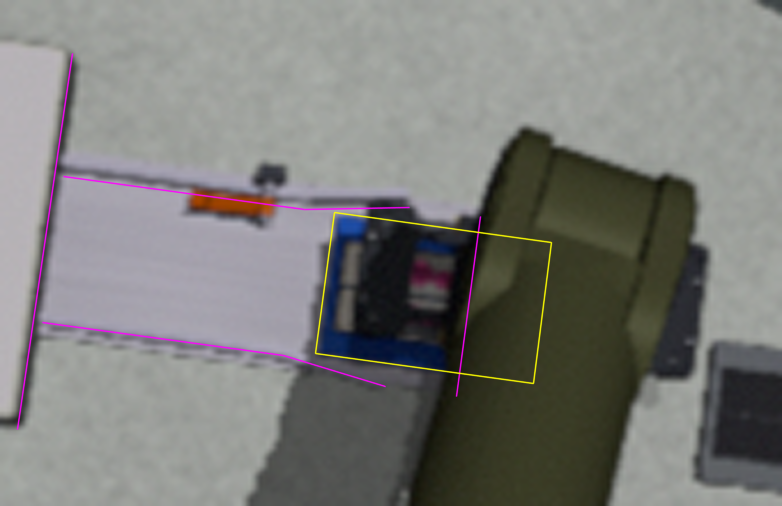

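Run:
```python
from h import *
def prof(n,tag,xs,z,ys,D=(.567,.123,np.radians(80.7))):
    d=dict(np.load(n+tag+".npz")); c,s=np.cos(D[2]),np.sin(D[2])
    X,Y=np.meshgrid(xs,ys,indexing="ij"); X=X/1000;Y=Y/1000
    W=np.stack([D[0]+c*X-s*Y,D[1]+s*X+c*Y,np.full_like(X,z)],-1)@d["R"].T+d["t"]; p=W@d["K"].T; m=(p[...,:2]/p[...,2:]).astype(np.float32)
    return cv2.remap(d["frame"],m[...,0],m[...,1],cv2.INTER_LINEAR).astype(float).mean(0)
ys=np.arange(-60,61,2)
for n in("top","side"):
    a=prof(n,"0",np.arange(-60,0,2),.006,ys); b=prof(n,"0",np.arange(-60,0,2),.020,ys);t=prof(n,"4",np.arange(-152,-149,1),.018,ys); 
    print(n)
    for y,i,k,j in zip(ys,a,b,t): print(y,i.round().astype(int)[[1]],k.round().astype(int)[[1]],j.round().astype(int)) if abs(y)>34 else 0
```

```text
top
-60 [98] [98] [106 107 108]
-58 [98] [98] [109 107 115]
-56 [97] [98] [106 103 114]
-54 [94] [97] [ 96  94 104]
-52 [86] [93] [69 68 75]
-50 [71] [83] [67 65 71]
-48 [66] [68] [81 78 84]
-46 [83] [68] [107 105 112]
-44 [96] [87] [100  99 111]
-42 [99] [97] [ 79  83 106]
-40 [99] [100] [55 65 98]
-38 [99] [100] [45 59 92]
-36 [99] [99] [44 56 90]
36 [99] [99] [32 38 58]
38 [98] [99] [32 37 55]
40 [97] [98] [33 36 50]
42 [92] [94] [42 42 50]
44 [82] [86] [53 51 57]
46 [74] [76] [57 55 61]
48 [83] [78] [54 53 58]
50 [90] [89] [48 48 51]
52 [87] [88] [49 49 50]
54 [92] [89] [51 52 51]
56 [98] [97] [55 56 54]
58 [99] [98] [55 56 55]
60 [98] [99] [55 56 55]
side
-60 [127] [174] [46 37 18]
-58 [99] [174] [51 39 18]
-56 [67] [173] [41 31 13]
-54 [47] [165] [24 20 14]
-52 [42] [153] [12 12 13]
-50 [43] [136] [11 11 13]
-48 [56] [110] [12  8 13]
-46 [87] [75] [14 12 16]
-44 [121] [47] [11  9 10]
-42 [143] [38] [12  7  9]
-40 [152] [40] [15 12 16]
-38 [156] [58] [ 9  8 10]
-36 [157] [97] [8 9 7]
36 [129] [158] [ 76  83 117]
38 [98] [157] [ 87  93 123]
40 [58] [153] [ 76  84 116]
42 [37] [147] [ 79  86 110]
44 [38] [137] [ 87  88 100]
46 [66] [112] [86 81 89]
48 [114] [72] [77 73 79]
50 [144] [42] [63 60 66]
52 [128] [35] [55 52 56]
54 [92] [52] [53 51 54]
56 [100] [96] [63 63 65]
58 [147] [137] [76 74 78]
60 [177] [135] [71 68 71]
```

The image profiles put the channel's centre about 2.5 mm further +x than the tray's line. I regrip softly, shift sideways, and start sliding.

>>> step_arm([
  [[0,0,0],[0,0,0],8],
  [[0,0,0],[0,0,0],0],
  [[0,0,0],[0,0,0],0],
  [[0,0,0],[0,0,0],0],
  [[0,0.1,0],[-2,0,0],0],
  [[0,0,0],[-1,0,0],0],
  [[0,0,0],[0,0,0],0],
], grip_force=12)

```text
time: 9.53
position: [0.5295, -0.1326, 0.0325]
tool_rot: [-0.256, -3.13, -0.004]
ft_force: [-0.5, 0.5, 2.0]
grip_width: 0.136
```

```bash
python3 go.py .5600 .0787 .032 80.7; echo hometarget from dock .568,.123
```

```text
t 9.53 pos [ 0.5295 -0.1326  0.0325] yaw 80.66 F [-0.5  0.5  2. ] grip 11.82541124614497
turn [ 0.14 -0.09 -0.04] shift(now axes) [  4.2 213.4   1. ] shift(target axes) [  4.1 213.4   0.5] q7 1.76
hometarget from dock .568,.123
```

>>> step_arm([
  [[0.1,0,0],[0,5,0.5],0],
  [[0,0,0],[0,8,0.3],0],
  [[0,0,0],[0,8,0.3],0],
  [[0,0,0],[0,8,0.3],0],
  [[0,0,0],[0,5,0.3],0],
  [[0,0,0],[0,1,0.3],0],
])

```text
time: 10.03
position: [0.538, -0.0989, 0.0325]
tool_rot: [0.259, 3.127, -0.007]
ft_force: [-2.7, -3.7, 5.8]
grip_width: 0.138
```

```bash
python3 go.py .5600 .0787 .032 80.7
```

```text
t 10.03 pos [ 0.538  -0.0989  0.0325] yaw 80.52 F [-2.7 -3.7  5.8] grip 12.036023239445543
turn [-0.23  0.25 -0.18] shift(now axes) [  7.6 178.8  -0.3] shift(target axes) [  7.  178.8   0.5] q7 1.68
```

>>> step_arm([
  [[-0.1,0.1,-0.1],[2.5,0,0],0],
  [[-0.1,0.1,-0.1],[1.5,3,0],0],
  [[0,0,0],[0.5,6,0],0],
  [[0,0,0],[0.5,5,0.2],0],
  [[0,0,0],[0.5,1,0.2],0],
])

```text
time: 10.45
position: [0.5372, -0.0804, 0.0325]
tool_rot: [0.251, 3.126, -0.001]
ft_force: [1.4, -3.3, 2.6]
grip_width: 0.135
```

```bash
python3 go.py .5600 .0787 .032 80.7
python3 - <<'E'
from bench import optics
import numpy as np
for n in("side","top"):
    d=optics.get_image(n); np.savez(n+"5.npz",**d)
from ov import *
from bench import status
s=status.get_state()["position"]
a=np.radians(80.7); p=s[:2]+.045*np.array([np.cos(a),np.sin(a)])
ov("5",(.5685,.123,0,np.radians(80.7)),(p[0],p[1],.006,a),"ov5")
E
```

```text
t 10.45 pos [ 0.5372 -0.0804  0.0325] yaw 80.83 F [ 1.4 -3.3  2.6] grip 11.75867626281343
turn [-0.02  0.31  0.13] shift(now axes) [  2.8 160.7   0.4] shift(target axes) [  3.2 160.7   0.5] q7 1.65
```

View pics/ov5_side.png

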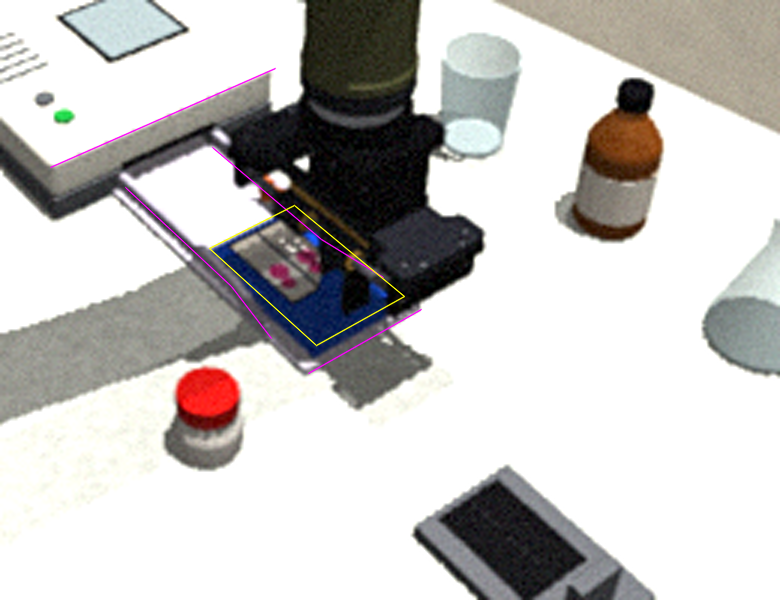

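View pics/ov5_top.png

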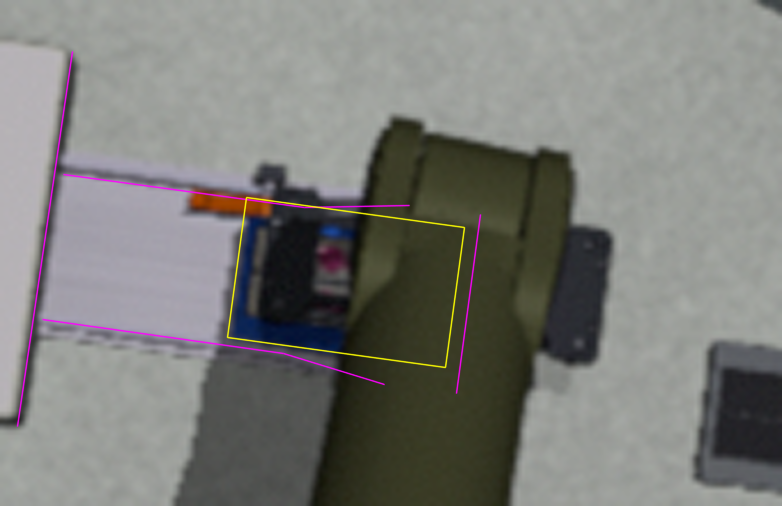

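The leading end is now between the straight walls, about 10 mm before the catch. I continue pushing in short calls.

>>> step_arm([
  [[0,0.2,0.1],[0.5,5,0.3],0],
  [[0,0,0],[0.4,8,0.3],0],
  [[0,0,0],[0.4,8,0.3],0],
  [[0,0,0],[0.4,8,0.3],0],
])

```text
time: 10.88
position: [0.5408, -0.0547, 0.0324]
tool_rot: [0.263, 3.127, -0.006]
ft_force: [2.9, -4.8, 3.5]
grip_width: 0.144
```

```bash
python3 go.py .5600 .0787 .032 80.7
```

```text
t 10.88 pos [ 0.5408 -0.0547  0.0324] yaw 80.4 F [ 2.9 -4.8  3.5] grip 12.510357764561581
turn [-0.21  0.21 -0.3 ] shift(now axes) [ 3.300e+00  1.347e+02 -1.000e-01] shift(target axes) [  2.6 134.7   0.4] q7 1.58
```

>>> step_arm([
  [[-0.1,0.1,-0.2],[0,8,0.2],0],
  [[0,0,0],[0,9,0.2],0],
  [[0,0,0],[0,9,0.2],0],
  [[0,0,0],[0,9,0.2],0],
  [[0,0,0],[0,9,0.2],0],
])

```text
time: 11.3
position: [0.5486, -0.0096, 0.0324]
tool_rot: [0.26, 3.129, -0.008]
ft_force: [1.0, -4.8, 5.3]
grip_width: 0.137
```

```bash
python3 go.py .5600 .0787 .032 80.7
python3 - <<'E'
from bench import optics
import cv2,numpy as np
d=optics.get_image("side"); np.savez("side6.npz",**d)
c=np.clip(d["frame"][170:300,250:420]*1.5,0,255).astype(np.uint8)
cv2.imwrite("pics/side6.png",cv2.resize(c,None,fx=4.5,fy=4.5,interpolation=cv2.INTER_CUBIC)[...,::-1])
E
```

```text
t 11.3 pos [ 0.5486 -0.0096  0.0324] yaw 80.52 F [ 1.  -4.8  5.3] grip 11.94313965079671
turn [-0.27  0.14 -0.18] shift(now axes) [ 3.4 89.   0. ] shift(target axes) [ 3.1 89.   0.4] q7 1.5
```

View pics/side6.png

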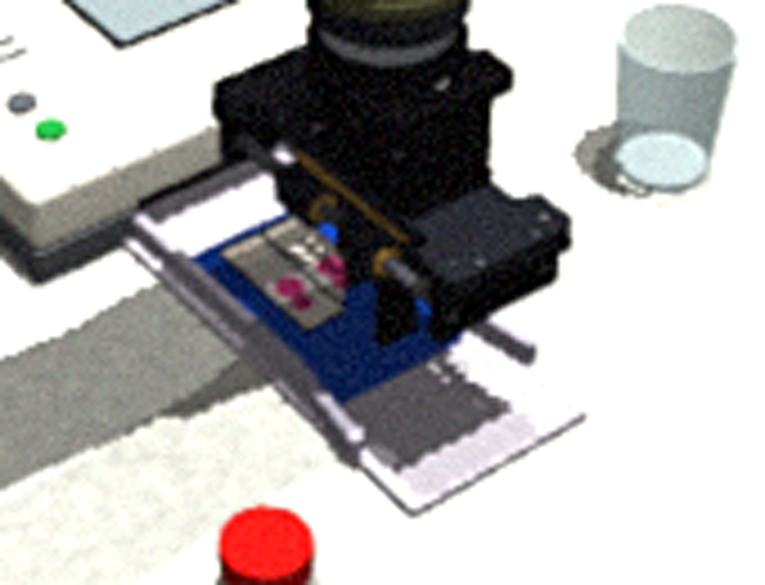

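The tray is level and straight in the channel. I continue toward the slot.

>>> step_arm([
  [[-0.2,0.1,-0.1],[0.2,8,0.1],0],
  [[0,0,0],[0.2,9,0.1],0],
  [[0,0,0],[0.2,9,0.1],0],
  [[0,0,0],[0.2,8,0.1],0],
  [[0,0,0],[0.2,7,0.1],0],
])

```text
time: 11.77
position: [0.5561, 0.0359, 0.0325]
tool_rot: [0.253, 3.128, -0.005]
ft_force: [1.4, -5.8, 4.6]
grip_width: 0.134
```

```bash
python3 go.py .5600 .0787 .032 80.7
```

```text
t 11.77 pos [0.5561 0.0359 0.0325] yaw 80.76 F [ 1.4 -5.8  4.6] grip 11.689709601643312
turn [-0.15  0.21  0.06] shift(now axes) [ 3.  42.9  0.3] shift(target axes) [ 3.1 42.9  0.5] q7 1.42
```

>>> step_arm([
  [[-0.1,0.1,0],[0.2,7,0.1],0],
  [[0,0,0],[0.2,7,0.1],0],
  [[0,0,0],[0.2,6,0.1],0],
  [[0,0,0],[0.2,5,0.1],0],
  [[0,0,0],[0.2,3,0.1],0],
])

```text
time: 12.18
position: [0.5612, 0.0668, 0.0325]
tool_rot: [0.251, 3.127, -0.005]
ft_force: [1.7, -4.9, 4.8]
grip_width: 0.136
```

```bash
python3 go.py .5600 .0787 .032 80.7
```

```text
t 12.18 pos [0.5612 0.0668 0.0325] yaw 80.82 F [ 1.7 -4.9  4.8] grip 11.801307906315431
turn [-0.17  0.26  0.12] shift(now axes) [ 3.  11.5  0.4] shift(target axes) [ 3.1 11.5  0.5] q7 1.37
```

Now I go in small steps and watch the force for the stop.

>>> step_arm([
  [[-0.1,0.1,0.1],[0.2,3,0.1],0],
  [[0,0,0],[0.2,3,0.1],0],
  [[0,0,0],[0.2,2,0.1],0],
  [[0,0,0],[0.2,2,0.1],0],
])

```text
time: 12.52
position: [0.5629, 0.0777, 0.0325]
tool_rot: [0.254, 3.127, -0.006]
ft_force: [1.0, -5.1, 4.9]
grip_width: 0.136
```

>>> step_arm([
  [[0,0,0],[0.2,2,0.1],0],
  [[0,0,0],[0.2,2,0.1],0],
])

```text
time: 12.68
position: [0.5636, 0.0819, 0.0325]
tool_rot: [0.254, 3.126, -0.008]
ft_force: [2.5, -5.6, 4.0]
grip_width: 0.141
```

```bash
python3 go.py .5600 .0787 .032 80.7
```

```text
t 12.68 pos [0.5636 0.0819 0.0325] yaw 80.71 F [ 2.5 -5.6  4. ] grip 12.245956480068207
turn [-0.28  0.32  0.01] shift(now axes) [ 3.1 -3.7  0.5] shift(target axes) [ 3.1 -3.7  0.5] q7 1.34
```

>>> step_arm([
  [[-0.1,0.1,0],[0.2,2,0.1],0],
  [[0,0,0],[0.2,1.5,0.1],0],
])

```text
time: 12.85
position: [0.5637, 0.0823, 0.0324]
tool_rot: [0.256, 3.128, -0.014]
ft_force: [1.2, -6.7, 5.6]
grip_width: 0.135
```

>>> step_arm([
  [[0,0,0],[0.2,1.5,0.1],0],
  [[0,0,0],[0.2,1.5,0.1],0],
])

```text
time: 13.02
position: [0.5637, 0.0823, 0.0324]
tool_rot: [0.259, 3.128, -0.021]
ft_force: [1.5, -7.5, 6.3]
grip_width: 0.139
```

```bash
python3 go.py .5600 .0787 .032 80.7
python3 - <<'E'
from bench import optics
import cv2,numpy as np
d=optics.get_image("side"); np.savez("side7.npz",**d)
c=np.clip(d["frame"][150:280,230:400]*1.5,0,255).astype(np.uint8)
cv2.imwrite("pics/side7.png",cv2.resize(c,None,fx=4.5,fy=4.5,interpolation=cv2.INTER_CUBIC)[...,::-1])
E
```

```text
t 13.02 pos [0.5637 0.0823 0.0324] yaw 80.53 F [ 1.5 -7.5  6.3] grip 12.066273081853732
turn [-0.75  0.22 -0.17] shift(now axes) [ 3.1 -4.1  0.5] shift(target axes) [ 3.1 -4.1  0.4] q7 1.32
```

View pics/side7.png

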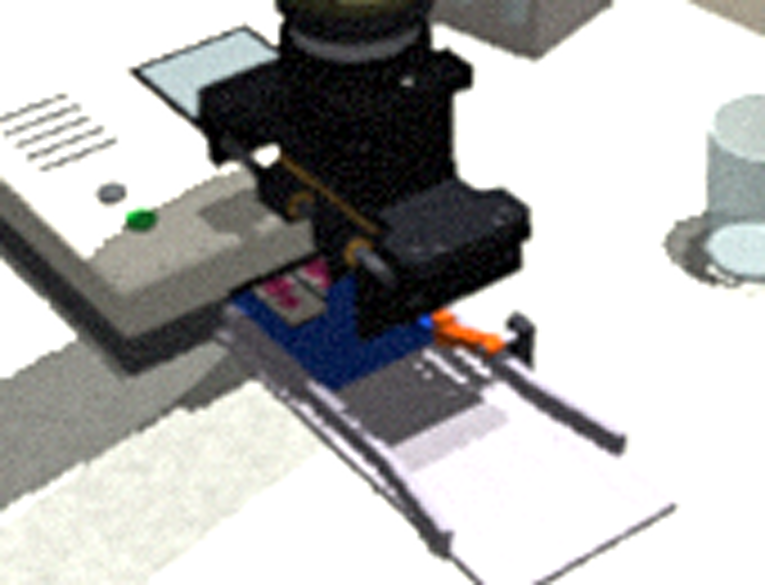

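Motion has stopped at y = 0.0823 while the force builds. I press a bit harder and correct the small tilt, to be sure this is the stop.

>>> step_arm([
  [[-0.6,0.2,0],[0.2,3,0],0],
  [[-0.3,0,0],[0.2,4,0],0],
  [[0,0,0],[0,5,0],0],
])

```text
time: 13.32
position: [0.5637, 0.0823, 0.0324]
tool_rot: [-0.267, -3.127, 0.021]
ft_force: [-0.9, -14.4, 9.2]
grip_width: 0.136
```

```bash
python3 go.py .5600 .0787 .032 80.7
```

```text
t 13.32 pos [0.5637 0.0823 0.0324] yaw 80.22 F [ -0.9 -14.4   9.2] grip 11.851527503453935
turn [-0.78 -0.13 -0.48] shift(now axes) [ 3.  -4.2  0.4] shift(target axes) [ 3.1 -4.2  0.4] q7 1.32
```

It doesn't move under about 14 N, so it is against the stop. I release and lift straight up.

>>> step_arm([
  [[0,0,0],[0,0,0],20],
  [[0,0,0],[0,0,0],30],
  [[0,0,0],[0,0,0],30],
  [[0,0,0],[0,0,0],30],
  [[0,0,0],[0,0,0],30],
])

```text
time: 13.73
position: [0.557, 0.0886, 0.0284]
tool_rot: [-0.262, -3.114, 0.016]
ft_force: [0.2, -0.1, -0.4]
grip_width: 0.333
```

```bash
python3 go.py .5637 .0823 .1 80.7
python3 - <<'E'
from bench import optics
import cv2,numpy as np
d=optics.get_image("side"); np.savez("side8.npz",**d)
c=np.clip(d["frame"][150:280,230:400]*1.5,0,255).astype(np.uint8)
cv2.imwrite("pics/side8.png",cv2.resize(c,None,fx=4.5,fy=4.5,interpolation=cv2.INTER_CUBIC)[...,::-1])
E
```

```text
t 13.73 pos [0.557  0.0886 0.0284] yaw 80.39 F [ 0.2 -0.1 -0.4] grip 28.98617937265217
turn [-0.68 -0.91 -0.31] shift(now axes) [ -6.5  -5.9 -71.7] shift(target axes) [ -7.6  -5.1 -71.6] q7 1.32
```

View pics/side8.png

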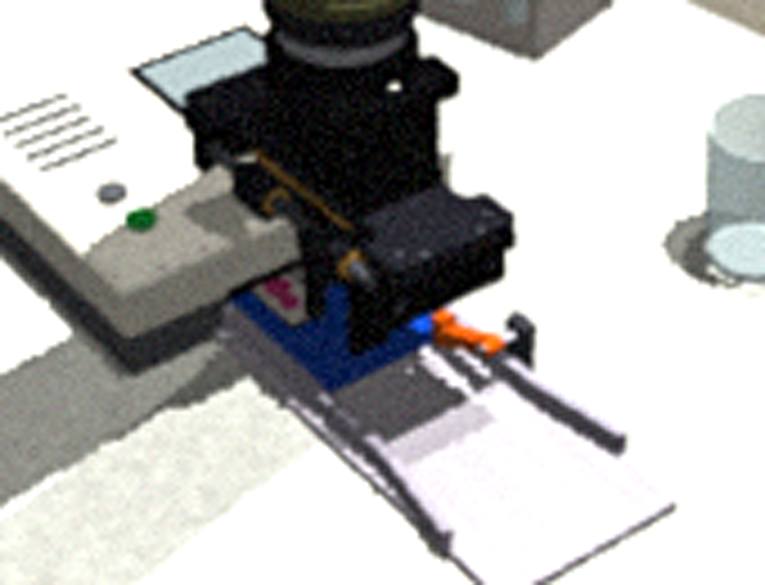

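>>> step_arm([
  [[-0.3,-0.4,-0.2],[-1,-3,-3],30],
  [[-0.2,-0.3,0],[0,-1,-8],30],
  [[0,0,0],[0,0,-12],30],
  [[0,0,0],[0,0,-15],30],
  [[0,0,0],[0,0,-20],30],
  [[0,0,0],[0,0,-25],30],
  [[0,0,0],[0,0,-30],30],
  [[0,0,0],[0,0,-30],30],
  [[0,0,0],[0,0,-15],30],
  [[0,0,0],[0,0,0],30],
])

```text
time: 14.62
position: [0.5566, 0.0843, 0.2012]
tool_rot: [-0.259, -3.13, -0.002]
ft_force: [-0.6, 0.2, -0.1]
grip_width: 0.349
```

```bash
python3 go.py .5637 .0823 .1 80.7
python3 - <<'E'
from bench import optics
import cv2,numpy as np
for n in("side","top"):
    d=optics.get_image(n); np.savez(n+"9.npz",**d)
    f=d["frame"]; c=f[150:280,230:400] if n=="side" else f[170:270,180:370]
    c=np.clip(c*1.5,0,255).astype(np.uint8)
    k=4.5 if n=="side" else 4.2
    cv2.imwrite(f"pics/{n}9.png",cv2.resize(c,None,fx=k,fy=k,interpolation=cv2.INTER_CUBIC)[...,::-1])
E
```

```text
t 14.62 pos [0.5566 0.0843 0.2012] yaw 80.53 F [-0.6  0.2 -0.1] grip 30.331653689683943
turn [ 0.07 -0.06 -0.17] shift(now axes) [ -7.4  -0.9 101.2] shift(target axes) [ -7.3  -0.8 101.2] q7 1.27
```

View pics/side9.png

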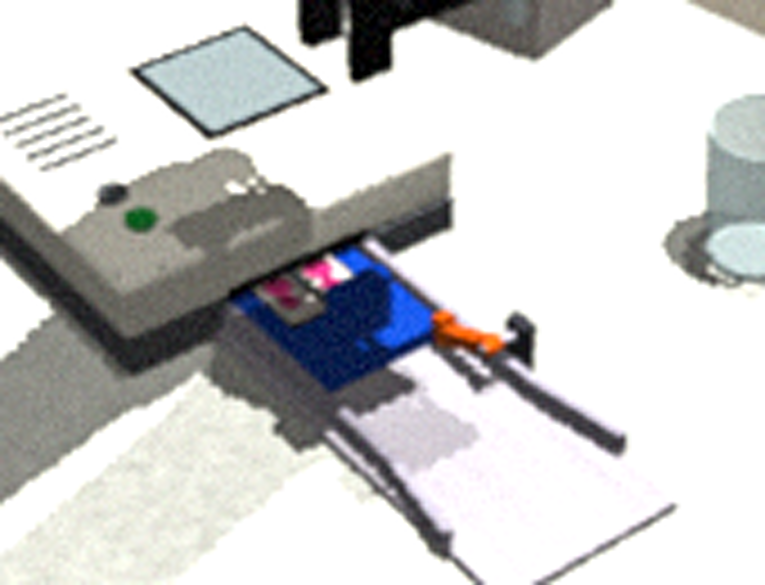

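View pics/top9.png

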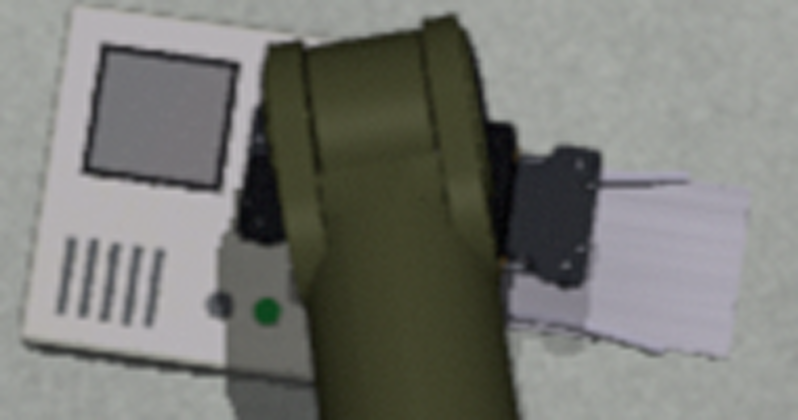

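The released tray stands in the slot and the catch is at (465,332). I compare the catch with its initial dropped position.

Run:
```python
from h import *
o=[]
for t in("0","9","6"):
    d=dict(np.load(f"side{t}.npz")); f=d["frame"]
    c=f[208:238,315:360]; o.append(cv2.resize(np.clip(c*1.3,0,255).astype(np.uint8),None,fx=8.5,fy=8.5,interpolation=cv2.INTER_NEAREST))
    f=f.astype(int); m=(f[...,0]>1.6*f[...,1])&(f[...,0]>2*f[...,2])&(f[...,0]>70); m[:200]=0;m[245:]=0;m[:,:310]=0;m[:,370:]=0
    v,u=np.nonzero(m)
    if len(u): print(t,len(u),u.min(),u.max(),v.min(),v.max(),u.mean(),v.mean(), np.polyfit(u,v,1))
cv2.imwrite("pics/cmp.png",np.hstack(o[:2])[...,::-1])
d=dict(np.load("side9.npz"))
D=(.5685,.126,np.radians(80.7)); c,s=np.cos(D[2]),np.sin(D[2])
for nm,th in (("dropped",0),("riding",.16)):
    r=np.array([40.8,-23]);rot=np.array([[np.cos(th),-np.sin(th)],[np.sin(th),np.cos(th)]])@r
    X=np.array([-110.5+rot[0],-35,34+rot[1]])/1000
    print(nm,proj(d,[D[0]+c*X[0]-s*X[1],D[1]+s*X[0]+c*X[1],X[2]]))
# tray trailing edge
m=dict(np.load("side9.npz"))["frame"].astype(int); b=(m[...,2]>40)&(m[...,2]>1.7*m[...,0])&(m[...,2]>1.4*m[...,1]); b[:200]=0;b[250:]=0;b[:,:270]=0;b[:,:][:, 345:]=0
P=cloud(d); q=P[b]; q=q[~np.isnan(q).any(1)]; q=q[(q[:,2]<.03)]; rel=q[:,:2]-np.array(D[:2]); al=rel@[c,s]; la=rel@[-s,c]
print("trailing along pct",np.percentile(al,[1,3,10,50])*1000,"lat",np.percentile(la,[2,98])*1000)
h=P[b]; h=h[~np.isnan(h).any(1)]; h=h[h[:,2]>.04]; print("handle",(h[:,:2]-np.array(D[:2]))@[c,s]*1000 if len(h)<20 else np.median((h[:,:2]-np.array(D[:2]))@[c,s])*1000)
```

```text
0 58 326 341 219 228 333.17241379310343 223.43103448275863 [ 0.45561791 71.63171458]
9 60 326 341 219 228 333.06666666666666 223.5 [ 0.42854819 80.76488128]
6 1 321 321 229 229 321.0 229.0 [  0.35669782 114.5       ]
dropped [327.20405622 225.39874015]
riding [326.44068054 222.58061032]
trailing along pct [-66.8271783  -66.15027924 -64.72759692 -49.87833254] lat [-42.47886225  39.13896617]
handle -50.11254752140384<stdin>:8: RankWarning: Polyfit may be poorly conditioned
```

View pics/cmp.png

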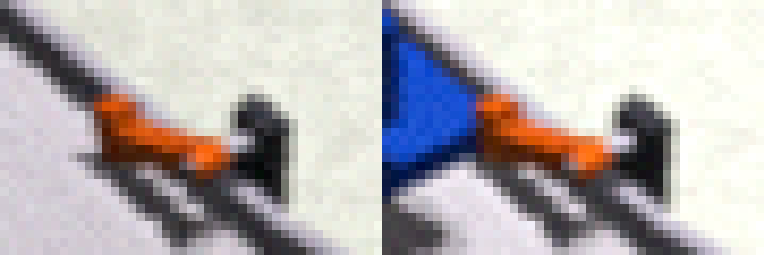

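Run:
```python
import numpy as np,cv2
a=np.load("side0.npz")["frame"];b=np.load("side9.npz")["frame"]
d=cv2.absdiff(cv2.GaussianBlur(a,(5,5),0),cv2.GaussianBlur(b,(5,5),0)).max(-1)
cv2.imwrite("pics/diff.png",np.hstack([cv2.resize(cv2.cvtColor(b,cv2.COLOR_RGB2BGR),(400,300)),cv2.resize(cv2.cvtColor(np.clip(d.astype(int)*3,0,255).astype(np.uint8),cv2.COLOR_GRAY2BGR),(400,300))]))
```

```text
(no output)
```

View pics/diff.png

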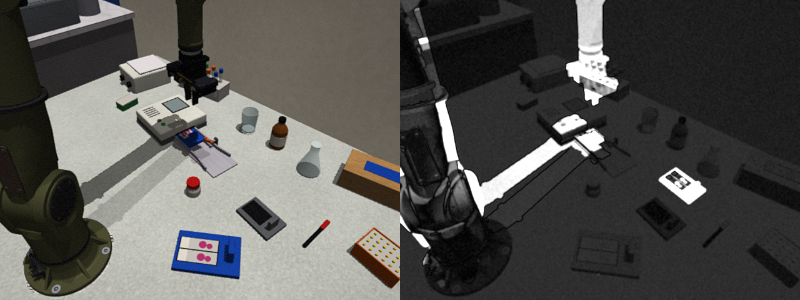

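Only the blue tray, the arm and the arm's shadow changed. The catch is down and nothing else moved, so I hand in.

Run:
```python
from bench import order
print(order.close_job())
```

```text
the job is handed in; nothing more can be done
None
```

The blue tray with the two slides is in the reader, pushed up against the stop, and the job is handed in after about 15 s of robot time. I gripped it by the handle, lowered it into the channel mouth and slid it level along the floor. Then I let go and lifted straight up, about 17 cm clear.

**Last checks:**
- **Home position:** the tray did not move further under about 14 N. It reached the stop about 4 mm past my camera estimate; later measurements moved that estimate 2–3 mm the same way. I took the stop and the dropped catch as the better evidence.
- **Catch:** in the final side picture the catch is within 0.1 pixel of its dropped pose at the start. A catch still riding on the tray would show its toe about 3 pixels higher. The robot did not touch it.
- **Tray after release:** its trailing edge measured at -65 to -67 mm (home is -65), within camera accuracy. When the jaws opened the arm sprang about 9 mm sideways, but the tray did not visibly move.
- **Everything else:** comparing the side pictures from before and after, only the blue tray, the arm and the arm's shadow changed. The grey tray and the other items are where they were.

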